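# Refill the crouton jar

### The job

Tip the scoop of croutons into the funnel so that all seven end up in the storage jar. Once they are in, set the empty scoop down flat on the worktop, lift the funnel off the jar and leave it on the worktop clear of the jar. Then bring the jar's hinged lid over and lower it gently all the way onto the rim without letting it drop, with nothing else knocked about.

Things in the scene. Friction and masses are not known exactly. Their poses are not given: they have to be found in the camera images.
- jar: glass storage jar, outer diameter 104 mm, wall 4 mm, with a steel band round its neck; the round mouth is 87 mm wide and its rim 106 mm above the base. Loose, 0.85 kg. Origin: centre of its underside; z up; the lid's hinge is on its +x side, the lid's lever comes to lie over its -x side
- jar_mouth (a point): centre of the jar's mouth, at rim height
- jar_hinge (a point): middle of the lid's hinge line, 62 mm from the jar's axis on its +x side, 110 mm above its base; the line runs along the jar's y axis
- jar_lid (a joint): angle of the steel flip lid (disc of 108 mm, 0.12 kg): 0 = lying shut on the rim (its stop), grows as it swings up and back, 1.57 = upright, 2.3 = open stop. It stays put near upright or leaning back, but drops if let go below about 1 rad
- lid_lever (a point): middle of the lid's black lever grip (40 mm long, 22 mm wide along the hinge direction, 10 mm thick), 144 mm from the hinge line in the plane of the lid, 28 mm beyond the disc's edge; x axis points from it to the hinge, z is the lid's upper face
- funnel: aluminium funnel, 68 mm high, 0.12 kg, loose: spout (79 mm outer, 74 mm inner diameter) up to z = 27 mm; a 100 mm wide ledge, underside at z = 26 mm, hangs on the jar's rim; above it a cone widening to 136 mm. Seated, its origin is 80 mm above the jar's base. Origin: centre of the spout's lower end; z up; side handle along +x
- funnel_top (a point): centre of the funnel's wide mouth, at the height of its upper edge (68 mm above its origin)
- funnel_handle (a point): middle of the funnel's black side handle (46 mm long along the funnel's x, 18 mm wide, 10 mm thick), 105 mm from the funnel's axis and 62 mm above its origin
- scoop: flat-bottomed aluminium scoop, 114 x 86 mm, walls 38 mm high at the back, falling to 9 mm at the open front lip, 2.5 mm floor, about 0.17 kg, with the croutons lying in it. Origin: under the middle of its floor; x points out of the open front, the handle is at the back (-x), z up
- scoop_lip (a point): middle of the scoop's front edge, 58 mm ahead of its origin, on the floor's upper side
- scoop_grip (a point): middle of the scoop's black handle (80 mm long, 22 mm wide, 18 mm thick, rising to the back at 20 degrees), 111 mm behind the scoop's origin and 50 mm above its underside
- crouton_1: one of seven loose toasted croutons, a golden brown chunk of about 22 mm, 11 g; origin at its centre
- crouton_2: one of seven loose toasted croutons, a golden brown chunk of about 22 mm, 11 g; origin at its centre
- crouton_3: one of seven loose toasted croutons, a golden brown chunk of about 22 mm, 11 g; origin at its centre
- crouton_4: one of seven loose toasted croutons, a golden brown chunk of about 22 mm, 11 g; origin at its centre
- crouton_5: one of seven loose toasted croutons, a golden brown chunk of about 22 mm, 11 g; origin at its centre
- crouton_6: one of seven loose toasted croutons, a golden brown chunk of about 22 mm, 11 g; origin at its centre
- crouton_7: one of seven loose toasted croutons, a golden brown chunk of about 22 mm, 11 g; origin at its centre
- tin: bystander: food tin, 76 mm across, 58 mm high; origin at the centre of its underside
- mill_small: bystander: small shaker, 44 mm across, 90 mm high; origin at the centre of its underside
- spice_jar: bystander: spice jar with dark cap, 41 mm across, 105 mm high; origin at the centre of its underside

How it is judged:
By the outcome, as a careful person would: the job done as asked, in the order asked, and still so for the second after the job is handed in, with the robot touching nothing.
It also fails if it takes over 72 s, if anything falls off the work surface, if the arm or the gripper's body presses on something with over 40 N, if the wrist force passes 120 N, or if a joint passes its speed limit or range.

### The arm

A 7-joint arm with a two-finger parallel gripper is mounted at the origin on a cart in front of the work surface, level with it; the furniture and walls round the work are solid. World frame = base frame: x ahead of the robot, y to its left, z up, the work surface at z = 0. Lengths are in m, angles in rad, forces in N, time in s.
With the tool pointing down it reaches from about 0.4 to 0.875 m from the base axis. Payload 19.3 kg.
Tool frame: the origin (TCP) lies on the centre line of the jaws, within the pads' length; the fingertips stand 14 mm ahead of it and the grasp point (between the pads) lies 5 mm behind it; x points along the fingers, y is the direction in which the jaws open and shut, and the axes are right-handed (so a half turn about x gives the same grasp; the last joint's range is limited). The gripper opens to 85 mm and grips with 20 to 120 N. Pads are 22 mm wide; open, the fingers measure 114 mm over their backs; the gripper's body (76 mm by 85 mm) begins 54 mm behind the grasp point. The pads swing forward as they close: fully open they stand 13 mm farther back than shut.
Start: joints at [-1.27, 0.521, -0.036, 1.599, 0.021, 1.021, -0.113], TCP at [0.226, 0.583, 0.207] pointing down, gripper open.
Joint ranges: [-2.91, 2.91], [-0.3, 2.13], [-1.5, 1.42], [0.17, 2.43], [-1.26, 4.41], [0.16, 1.93], [-2.52, 2.52]. Speed limits (rad/s): [1.89, 1.89, 2.39, 2.39, 3.01, 3.01, 3.01].

### API

Orientations are given as [roll, pitch, yaw] about the fixed x, y, z axes, in that order (R = Rz(yaw) Ry(pitch) Rx(roll)).
In Python, from workcell import monitor, optics, bot gives the robot as it stands.
- The arm moves only by the tool arm_command, never from a script. Its arguments are lists of equal length, an entry for each row: "delta_pos": the shift along the tool's x, y, z as a fraction of full scale, a list of three; "rotation": the turn, a rotation vector about the tool's x, y, z as a fraction of full scale, a list of three. In form: {"delta_pos": [[dx, dy, dz], ...], "rotation": [[wx, wy, wz], ...]}. A call has 1 to 10 rows; each row shifts and turns the pose as measured when the row begins, along the tool's axes as they then stand; what a row does not reach is not made up. Full scale, the value 1, is 30 mm for a shift and 6 degrees for a turn. A row lasts 1/10 s, in which the tool goes at most 50 mm and 8.59 degrees, less where a joint would pass 70% of its speed; a pose out of reach is approached as far as the arm can. A call with a number of a shift or a turn outside -1 to 1 is refused whole. A call with a gripper value outside its range is refused whole. "gripper" is the closure, from -1 (fully open) to 1 (shut), so that 0 is half open, set as the call begins (left out, the last holds). The fingers move at their own pace and stop on an object; "grip_force" is the grip in N (left out, the last holds). Time passes only in rows, so rows that do not move let the fingers close. It gives the time, the measured TCP pose, the force and the opening at its end, in the units of the state.
- monitor.observe(): the state, without advancing time (a new reading comes with each control period).
- optics.grab_frame(name): name is "scene" or "top" or "wrist"; returns the picture (420x560x3 uint8, red, green, blue); there is no depth.
- optics.camera_params(name): a dict with "fx", "fy", "cx", "cy" (pixels), "origin" and "rotation" of the camera in the world. Camera axes: x right, y down, z forward; pixel columns grow to the right and rows downward; lengths in m; the calibration is good to about 2 mm. A picture is of the moment at which its call begins: read the wrist's pose just before it. camera_params takes no time and is no camera call; for the wrist camera it gives the pose at the moment of the call.
- bot.job_done(): hands the job in, once; it reports no verdict.
The state is a dict: "clock": time; "qpos": joint angles; "qd": joint speeds; "joint_efforts": joint torques, N m; "position": TCP position; "tool_rot": TCP orientation; "force": force on the tool from outside, world axes, zero at the start; "moment": the same for the moment, N m; "grip_width": finger opening in m.
Only numpy, scipy, OpenCV 4.12 (cv2) and the standard library are available. Lean on these libraries where they do the work, as an engineer would, in place of code of your own. Each camera call takes 0.05 s, during which the arm holds its last target. There are 200 camera calls.

## Working session

There is one attempt and no reset: what is moved stays moved. The work goes in short steps, Python scripts to look and compute and a tool call to move; the robot and the scene stay as the last step left them, time stands still between calls to the robot, and variables do not carry over. Pictures are saved under pics/ and viewed, about 8 in all and at most 12, crops included, and the job is handed in when it is done.

Besides the shell and the picture viewer there is one more tool, called after "Emit:" as name(argument=value, ...) on one line, values as JSON. arm_command: Moves the arm, as the interface text tells. Its arguments: {"type":"object","properties":{"delta_pos":{"type":"array","items":{"type":"array","items":{"type":"number"}}},"rotation":{"type":"array","items":{"type":"array","items":{"type":"number"}}},"gripper":{"type":"number"},"grip_force":{"type":"number"}},"required":["delta_pos","rotation"]}

```bash
ls; mkdir -p pics; cat > h.py <<'E'
import numpy as np, cv2
from workcell import monitor, optics, bot
from scipy.spatial.transform import Rotation as R
def cam(n):
    p=optics.camera_params(n); return p
def snap(n,f):
    im=optics.grab_frame(n); cv2.imwrite('pics/'+f,im[:,:,::-1]); return im
def ray(p,u,v):
    d=np.array([(u-p['cx'])/p['fx'],(v-p['cy'])/p['fy'],1.]); return np.array(p['origin']),np.array(p['rotation'])@d
def plane(p,u,v,z):
    o,d=ray(p,u,v); return o+d*(z-o[2])/d[2]
def proj(p,X):
    c=np.array(p['rotation']).T@(np.array(X)-np.array(p['origin'])); return np.array([p['fx']*c[0]/c[2]+p['cx'],p['fy']*c[1]/c[2]+p['cy']])
def tri(p1,u1,p2,u2):
    o1,d1=ray(p1,*u1);o2,d2=ray(p2,*u2); d1/=np.linalg.norm(d1);d2/=np.linalg.norm(d2)
    s=np.linalg.lstsq(np.stack([d1,-d2],1),o2-o1,rcond=None)[0]
    a=o1+d1*s[0];b=o2+d2*s[1]; return (a+b)/2,np.linalg.norm(a-b)
E
python3 - <<'E'
from h import *
a=snap('scene','s0.png');b=snap('top','t0.png')
cv2.imwrite('pics/st0.png',cv2.resize(np.vstack([a,b])[:,:,::-1],None,fx=1,fy=1))
for n in ['scene','top']:
    p=cam(n);print(n,{k:np.round(v,3).tolist() for k,v in p.items()})
print(monitor.observe())
E
```

```text
pics
scene {'fx': 459.72, 'fy': 459.72, 'cx': 280.665, 'cy': 208.225, 'origin': [-0.194, -0.443, 0.973], 'rotation': [-2.366, -0.016, -1.067]}
top {'fx': 529.763, 'fy': 529.763, 'cx': 277.689, 'cy': 214.216, 'origin': [0.349, -0.036, 1.707], 'rotation': [-3.009, -0.001, -1.554]}
{'clock': 0.1, 'qpos': array([-1.27020178,  0.52196467, -0.03633139,  1.59993409,  0.02115892,
        1.02112859, -0.11278546]), 'qd': array([-0.00054466, -0.0021177 , -0.00077466, -0.00099356,  0.00124349,
        0.00158432,  0.00046497]), 'joint_efforts': array([ 3.76084121e-03, -9.28490281e+01,  1.98378973e+00, -3.70535767e+01,
        1.80742680e-02,  5.30915248e-03,  2.31494568e-05]), 'position': array([0.22637234, 0.5822073 , 0.20648292]), 'tool_rot': array([-1.53515558,  1.5697445 , -1.90596493]), 'force': array([ 0.90182407,  0.10312996, -0.02531662]), 'moment': array([-0.0115025 , -0.01800722, -0.00182095]), 'grip_width': 0.08522242502324791}
```

```bash
sed -i "s/p=optics.camera_params(n); return p/p=dict(optics.camera_params(n)); p['rotation']=R.from_euler('xyz',p['rotation']).as_matrix(); return p/" h.py; python3 -c "
from h import *
p=cam('top');print(p['rotation'],[proj(cam(n),[.226,.582,.207]) for n in('top','scene')])"
```

```text
[[ 1.71219903e-02 -9.91012521e-01  1.32668837e-01]
 [-9.99852284e-01 -1.71695501e-02  7.85579639e-04]
 [ 1.49934498e-03 -1.32662690e-01 -9.91160109e-01]] [array([ 53.56822462, 326.06378267]), array([ -4.17511481, 173.06053535])]
```

View pics/s0.png

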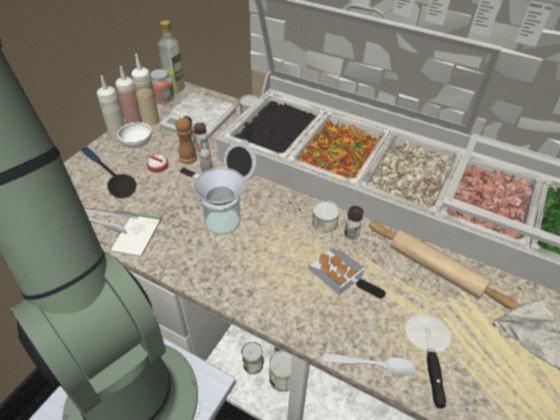

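View pics/t0.png

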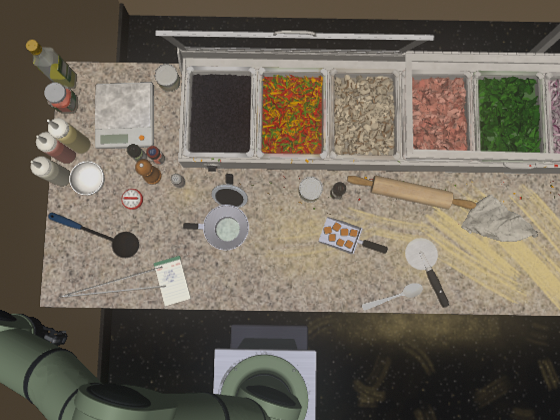

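```bash
python3 - <<'E'
from h import *
a=cv2.imread('pics/s0.png');b=cv2.imread('pics/t0.png')
c1=cv2.resize(b[165:260,165:400],(705,285),interpolation=cv2.INTER_CUBIC)
c2=cv2.resize(a[135:310,170:405],(403,300),interpolation=cv2.INTER_CUBIC)
c3=cv2.resize(a[135:240,170:270],(286,300),interpolation=cv2.INTER_CUBIC)
o=np.zeros((590,705,3),np.uint8);o[:285]=c1;o[290:,:403]=c2;o[290:,415:701]=c3
cv2.imwrite('pics/c0.png',o)
hsv=cv2.cvtColor(b,cv2.COLOR_BGR2HSV)
dark=(b.max(2)<55).astype(np.uint8)
n,l,st,ce=cv2.connectedComponentsWithStats(dark)
for i in range(1,n):
    if st[i,4]>15 and 170<ce[i,0]<400 and 165<ce[i,1]<300:print('top dark',st[i],ce[i].round(1))
dark=(a.max(2)<55).astype(np.uint8)
n,l,st,ce=cv2.connectedComponentsWithStats(dark)
for i in range(1,n):
    if st[i,4]>15 and 170<ce[i,0]<400 and 130<ce[i,1]<300:print('scene dark',st[i],ce[i].round(1))
E
```

```text
top dark [227 174   6  10  51] [229.5 178.6]
scene dark [259 137   6   9  21] [261.8 141.3]
scene dark [275 137  11  14  48] [280.6 142.9]
scene dark [228 148  20  16  92] [237.7 154.9]
scene dark [241 157  10  16  36] [246.8 165.6]
scene dark [357 280  27  17 189] [370.5 288.3]
```

View pics/c0.png

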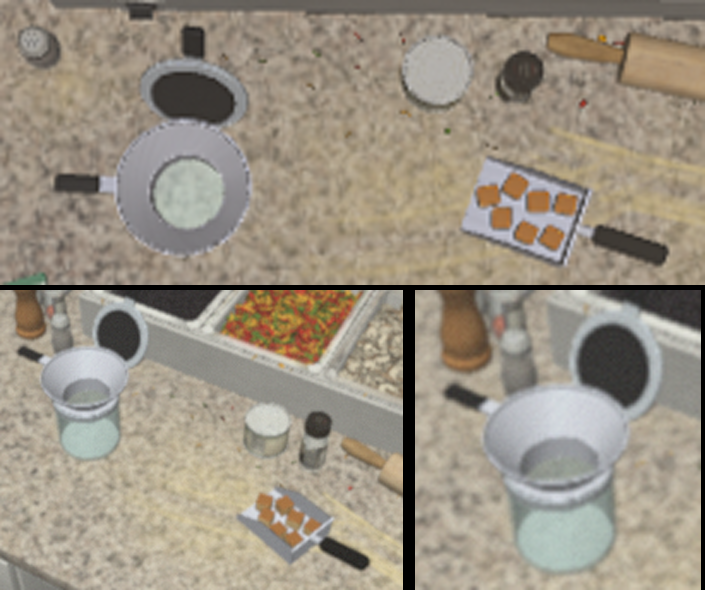

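```bash
python3 - <<'E'
from h import *
t=cam('top');s=cam('scene')
T=lambda u,v:(u/3+165,v/3+165)
S=lambda u,v:(u/(403/235)+170,(v-290)/(300/175)+135)
b=cv2.imread('pics/t0.png')
f=plane(t,*T(184,187),.148);print('funnel top',f)
for e in [(116,187),(250,187),(184,120),(184,254)]:print(' edge',np.linalg.norm(plane(t,*T(*e),.148)-f))
p,e=tri(t,T(77,183),s,S(29,355));print('fhandle',p,e,'plane',plane(t,*T(77,183),.142))
for nm,a,c in [('grip',(630,244),(344,553)),('frontL',(490,157),(268,487)),('frontR',(461,232),(240,517)),('backR',(567,264),(291,561))]:
    print(nm,tri(t,T(*a),s,S(*c)))
print('grip@.05',plane(t,*T(630,244),.05), plane(t,*T(597,232),.037),plane(t,*T(664,256),.064))
print('front@.010',plane(t,*T(490,157),.010),plane(t,*T(461,232),.010),'back@.038',plane(t,*T(567,264),.038),plane(t,*T(589,190),.038))
print('tin',plane(t,*T(437,72),.058),'shaker',plane(t,*T(523,71),.105),'small',plane(t,*T(34,40),.09))
J=np.array([f[0],f[1]])
o,d=ray(t,*T(193,42))
# lever in jar plane: unknown yaw & theta
for yaw in np.radians([-15,-10,-5,0,5,10,15]):
    x=np.array([np.cos(yaw),np.sin(yaw),0]);h=np.array([*J,.11])+.062*x
    best=min(((np.linalg.norm(proj(t,h+.144*(-np.cos(th)*x+np.sin(th)*np.array([0,0,1])))-np.array(T(193,42))),th) for th in np.linspace(1,2.3,261)))
    dc=h+.062*(-np.cos(best[1])*x+np.sin(best[1])*np.array([0,0,1]))
    print(np.degrees(yaw),best,'disc top',proj(t,dc),'scene',proj(s,dc))
print('disc meas',T(193,93),'scene',S(121,333))
E
```

```text
funnel top [0.51609907 0.11659581 0.148     ]
 edge 0.06703951205439523
 edge 0.06507603259037308
 edge 0.06681753658263646
 edge 0.06607029392001541
fhandle [0.51824456 0.22395387 0.14211235] 0.001977048810349317 plane [0.51889152 0.22321262 0.142     ]
grip (array([ 0.47428809, -0.33960415,  0.05382043]), np.float64(0.0012517821978785143))
frontL (array([ 0.56489498, -0.19149491,  0.01425095]), np.float64(0.014362430801136682))
frontR (array([ 0.48890827, -0.16973559,  0.00882182]), np.float64(0.004793034853896071))
backR (array([ 0.4530607 , -0.27636027,  0.01577744]), np.float64(0.008216512062938247))
grip@.05 [ 0.47484216 -0.34088834  0.05      ] [ 0.48787538 -0.30862855  0.037     ] [ 0.46196876 -0.37337133  0.064     ]
front@.010 [ 0.56902508 -0.19821583  0.01      ] [ 0.48760835 -0.16755586  0.01      ] back@.038 [ 0.45360469 -0.27683282  0.038     ] [ 0.53208066 -0.30021752  0.038     ]
tin [ 0.65211684 -0.13739021  0.058     ] shaker [ 0.64605341 -0.22250987  0.105     ] small [0.6726214  0.28212203 0.09      ]
-14.999999999999998 (np.float64(7.112950977949925), np.float64(
[... 263 characters left out ...]
oat64(2.05)) disc top [229.38168944 196.32911285] scene [240.07738056 161.96261384]
0.0 (np.float64(4.656999258906821), np.float64(2.05)) disc top [226.70855309 196.16790627] scene [237.69702288 160.96314328]
5.0 (np.float64(8.613778785771142), np.float64(2.045)) disc top [224.02897532 196.32123916] scene [235.14044918 160.12615546]
10.0 (np.float64(12.525181423094722), np.float64(2.025)) disc top [221.40382228 196.95537748] scene [232.36123448 159.50821417]
14.999999999999998 (np.float64(16.3486119309575), np.float64(1.9949999999999999)) disc top [218.90944034 197.97854563] scene [229.48062399 159.118145  ]
disc meas (229.33333333333331, 196.0) scene (240.55831265508687, 160.08333333333334)
```

```bash
cat >> h.py <<'E'
def st():
    s=monitor.observe(); return s,np.array(s['position']),R.from_euler('xyz',s['tool_rot']).as_matrix()
def frame(a,y):
    a=np.array(a,float);a/=np.linalg.norm(a);y=np.array(y,float);y-=a*(a@y);y/=np.linalg.norm(y)
    return np.stack([a,y,np.cross(a,y)],1)
def rows(wps,p=None,Rm=None):
    """wps: list of (p,R,N). prints rows in interface units"""
    if p is None:_,p,Rm=st()
    for (q,Q,N) in wps:
        q=np.array(q,float);w=R.from_matrix(Rm.T@Q).as_rotvec()/N
        D=[];d=(q-p)/N;Rk=Rm.copy()
        for k in range(N):
            D.append((Rk.T@d/.03).round(2)+0);Rk=Rk@R.from_rotvec(w).as_matrix()
        same=np.abs(np.array(D)-D[0]).max()<.02
        print('N',N,'rot',(w/np.radians(6)).round(2)+0,'dp',D[0].tolist() if same else [x.tolist() for x in D]); p,Rm=q,Q
E
python3 - <<'E'
from h import *
s,p,Rm=st();print(Rm.round(2))
yw=np.radians(71);d=np.array([np.cos(yw),np.sin(yw),0]);sy=np.array([-d[1],d[0],0])
a=d*np.cos(np.radians(50))-np.array([0,0,np.sin(np.radians(50))])
for y in (sy,-sy):
    Q=frame(a,y);w=R.from_matrix(Rm.T@Q).as_rotvec();print(Q.round(2).tolist(),np.degrees(w).round())
    tcp=np.array([.475,-.34,.052])+.005*a
    pre=tcp-.12*a
    print('tcp',tcp,'pre',pre)
    rows([([.36,.42,.36],Rm,8),([.45,-.05,.38],frame([0,0,-1],y),20),([*pre[:2],.3],Q,20),(pre,Q,5)])
E
```

```text
[[-0.    0.36  0.93]
 [-0.    0.93 -0.36]
 [-1.   -0.    0.  ]]
[[0.21, -0.95, 0.25], [0.61, 0.33, 0.72], [-0.77, 0.0, 0.64]] [-88. -31.  32.]
tcp [ 0.47604636 -0.33696116  0.04816978] pre [ 0.45093381 -0.40989328  0.14009511]
N 8 rot [0. 0. 0.] dp [-0.64, -0.43, 0.76]
N 20 rot [-0.77  0.    0.  ] dp [[-0.03, -0.68, 0.42], [-0.03, -0.71, 0.37], [-0.03, -0.73, 0.31], [-0.03, -0.76, 0.25], [-0.03, -0.78, 0.19], [-0.03, -0.79, 0.13], [-0.03, -0.8, 0.06], [-0.03, -0.8, 0.0], [-0.03, -0.79, -0.07], [-0.03, -0.79, -0.13], [-0.03, -0.77, -0.19], [-0.03, -0.76, -0.26], [-0.03, -0.73, -0.31], [-0.03, -0.71, -0.37], [-0.03, -0.67, -0.43], [-0.03, -0.64, -0.48], [-0.03, -0.6, -0.53], [-0.03, -0.55, -0.58], [-0.03, -0.5, -0.62], [-0.03, -0.45, -0.66]]
N 20 rot [ 0.   -0.33  0.  ] dp [[0.13, -0.2, -0.57], [0.11, -0.2, -0.57], [0.09, -0.2, -0.57], [0.07, -0.2, -0.58], [0.05, -0.2, -0.58], [0.03, -0.2, -0.58], [0.01, -0.2, -0.58], [-0.01, -0.2, -0.58], [-0.03, -0.2, -0.58], [-0.05, -0.2, -0.58], [-0.07, -0.2, -0.58], [-0.09, -0.2, -0.58], [-0.11, -0.2, -0.57], [-0.13, -0.2, -0.57], [-0.15, -0.2, -0
[... 587 characters left out ...]
4], [-0.03, -0.25, 0.76], [-0.03, -0.19, 0.77], [-0.03, -0.13, 0.79], [-0.03, -0.07, 0.79], [-0.03, -0.01, 0.8], [-0.03, 0.05, 0.8], [-0.03, 0.11, 0.79], [-0.03, 0.17, 0.78], [-0.03, 0.23, 0.76], [-0.03, 0.29, 0.74], [-0.03, 0.34, 0.72]]
N 20 rot [0.   0.33 0.  ] dp [[0.13, 0.2, 0.57], [0.11, 0.2, 0.57], [0.09, 0.2, 0.57], [0.07, 0.2, 0.58], [0.05, 0.2, 0.58], [0.03, 0.2, 0.58], [0.01, 0.2, 0.58], [-0.01, 0.2, 0.58], [-0.03, 0.2, 0.58], [-0.05, 0.2, 0.58], [-0.07, 0.2, 0.58], [-0.09, 0.2, 0.58], [-0.11, 0.2, 0.57], [-0.13, 0.2, 0.57], [-0.15, 0.2, 0.56], [-0.17, 0.2, 0.56], [-0.19, 0.2, 0.55], [-0.21, 0.2, 0.54], [-0.23, 0.2, 0.54], [-0.24, 0.2, 0.53]]
N 5 rot [0. 0. 0.] dp [0.82, 0.0, 0.69]
```

Emit:
arm_command(delta_pos=[[-0.64, -0.43, 0.76], [-0.64, -0.43, 0.76], [-0.64, -0.43, 0.76], [-0.64, -0.43, 0.76], [-0.64, -0.43, 0.76], [-0.64, -0.43, 0.76], [-0.64, -0.43, 0.76], [-0.64, -0.43, 0.76]], rotation=[[0, 0, 0], [0, 0, 0], [0, 0, 0], [0, 0, 0], [0, 0, 0], [0, 0, 0], [0, 0, 0], [0, 0, 0]], gripper=-1, grip_force=60)

```text
clock: 0.9
position: [0.3599, 0.4149, 0.3606]
tool_rot: [-1.763, 1.56, -2.127]
force: [1.0, -0.3, 0.6]
grip_width: 0.0852
```

Emit:
arm_command(delta_pos=[[-0.03, -0.68, 0.42], [-0.03, -0.64, 0.47], [-0.03, -0.6, 0.52], [-0.03, -0.56, 0.57], [-0.03, -0.52, 0.61], [-0.03, -0.47, 0.65], [-0.03, -0.42, 0.68], [-0.03, -0.36, 0.71], [-0.03, -0.31, 0.74], [-0.03, -0.25, 0.76]], rotation=[[0.73, 0, 0], [0.73, 0, 0], [0.73, 0, 0], [0.73, 0, 0], [0.73, 0, 0], [0.73, 0, 0], [0.73, 0, 0], [0.73, 0, 0], [0.73, 0, 0], [0.73, 0, 0]])

```text
clock: 1.9
position: [0.4059, 0.1685, 0.3724]
tool_rot: [-1.038, 1.56, -2.199]
force: [1.6, 0.1, 0.1]
grip_width: 0.0857
```

Emit:
arm_command(delta_pos=[[-0.03, -0.19, 0.77], [-0.03, -0.13, 0.79], [-0.03, -0.07, 0.79], [-0.03, -0.01, 0.8], [-0.03, 0.05, 0.8], [-0.03, 0.11, 0.79], [-0.03, 0.17, 0.78], [-0.03, 0.23, 0.76], [-0.03, 0.29, 0.74], [-0.03, 0.34, 0.72]], rotation=[[0.73, 0, 0], [0.73, 0, 0], [0.73, 0, 0], [0.73, 0, 0], [0.73, 0, 0], [0.73, 0, 0], [0.73, 0, 0], [0.73, 0, 0], [0.73, 0, 0], [0.73, 0, 0]])

```text
clock: 2.9
position: [0.4399, -0.0882, 0.3843]
tool_rot: [-0.163, 1.56, -2.152]
force: [0.1, -0.3, 0.8]
grip_width: 0.0852
```

Emit:
arm_command(delta_pos=[[0.13, 0.2, 0.57], [0.11, 0.2, 0.57], [0.09, 0.2, 0.57], [0.07, 0.2, 0.58], [0.05, 0.2, 0.58], [0.03, 0.2, 0.58], [0.01, 0.2, 0.58], [-0.01, 0.2, 0.58], [-0.03, 0.2, 0.58], [-0.05, 0.2, 0.58]], rotation=[[0, 0.33, 0], [0, 0.33, 0], [0, 0.33, 0], [0, 0.33, 0], [0, 0.33, 0], [0, 0.33, 0], [0, 0.33, 0], [0, 0.33, 0], [0, 0.33, 0], [0, 0.33, 0]])

```text
clock: 3.9
position: [0.4182, -0.2862, 0.3469]
tool_rot: [3.131, 1.224, 1.108]
force: [0.4, 0.7, 0.5]
grip_width: 0.0854
```

Emit:
arm_command(delta_pos=[[-0.07, 0.2, 0.58], [-0.09, 0.2, 0.58], [-0.11, 0.2, 0.58], [-0.13, 0.2, 0.57], [-0.15, 0.2, 0.56], [-0.17, 0.2, 0.56], [-0.19, 0.2, 0.55], [-0.21, 0.2, 0.54], [-0.23, 0.2, 0.54], [-0.24, 0.2, 0.53]], rotation=[[0, 0.33, 0], [0, 0.33, 0], [0, 0.33, 0], [0, 0.33, 0], [0, 0.33, 0], [0, 0.33, 0], [0, 0.33, 0], [0, 0.33, 0], [0, 0.33, 0], [0, 0.33, 0]])

```text
clock: 4.9
position: [0.3851, -0.4829, 0.3043]
tool_rot: [-3.139, 0.868, 1.092]
force: [0.9, 0.0, -0.1]
grip_width: 0.0853
```

```bash
cat > g.py <<'E'
from h import *
yw=np.radians(71);d=np.array([np.cos(yw),np.sin(yw),0]);sy=np.array([-d[1],d[0],0])
a=d*np.cos(np.radians(50))-np.array([0,0,np.sin(np.radians(50))])
Q=frame(a,-sy);tcp=np.array([.475,-.34,.052])+.005*a;pre=tcp-.1*a
E
python3 - <<'E'
from g import *
s,p,Rm=st();print(p,Rm.round(2).tolist(),s['qpos'].round(2),s['clock'])
rows([(pre,Q,6)])
E
```

```text
[ 0.38509778 -0.4828895   0.30428763] [[0.3, 0.89, -0.35], [0.57, -0.46, -0.68], [-0.76, -0.0, -0.65]] [ 0.79  0.79  0.62  1.25 -0.86  1.82  0.95] 4.9
N 6 rot [-0.18 -0.01 -0.15] dp [[1.15, 0.13, 0.19], [1.15, 0.14, 0.19], [1.14, 0.16, 0.19], [1.14, 0.17, 0.19], [1.14, 0.19, 0.2], [1.14, 0.2, 0.2]]
```

Emit:
arm_command(delta_pos=[[0.86, 0.1, 0.14], [0.86, 0.1, 0.14], [0.86, 0.11, 0.14], [0.86, 0.12, 0.14], [0.86, 0.13, 0.14], [0.86, 0.13, 0.15], [0.86, 0.14, 0.15], [0.86, 0.15, 0.15]], rotation=[[-0.14, -0.01, -0.11], [-0.14, -0.01, -0.11], [-0.14, -0.01, -0.11], [-0.14, -0.01, -0.11], [-0.14, -0.01, -0.11], [-0.14, -0.01, -0.11], [-0.14, -0.01, -0.11], [-0.14, -0.01, -0.11]])

```text
clock: 5.7
position: [0.445, -0.4089, 0.1144]
tool_rot: [-3.13, 0.885, 1.224]
force: [0.8, -0.5, -0.3]
grip_width: 0.0855
```

```bash

python3 - <<'E'
from g import *
s,p,Rm=st();print(p,pre,Rm.round(2).tolist(),s['qpos'].round(2),s['clock'])
w=cam('wrist');im=snap('wrist','w0.png')
print(w['origin'].round(3),proj(w,[.475,-.34,.05]),proj(w,[.488,-.309,.037]),proj(w,p))
rows([(pre,Q,2),(tcp,Q,6)])
dk=(im.max(2)<55).astype(np.uint8);n,l,stt,ce=cv2.connectedComponentsWithStats(dk)
for i in range(1,n):
    if stt[i,4]>300:print(stt[i],ce[i])
E
```

```text
[ 0.44495229 -0.40891828  0.11443336] [ 0.45511924 -0.39773792  0.12477422] [[0.22, 0.94, -0.27], [0.6, -0.35, -0.72], [-0.77, -0.01, -0.63]] [ 0.66  0.94  0.53  1.45 -0.9   1.51  1.12] 5.7
[ 0.428 -0.452  0.292] [285.80940557 182.83245805] [286.81596838 155.13364785] [281.20939085 253.61658688]
N 2 rot [-0.11  0.04 -0.03] dp [-0.07, 0.09, -0.28]
N 6 rot [0. 0. 0.] dp [0.56, 0.0, 0.0]
[399   0  43  11 345] [420.95652174   3.95942029]
[    0    93   560   327 53656] [215.805744   337.18812435]
[ 271  144   30   78 2074] [284.33027965 183.76229508]
```

View pics/w0.png

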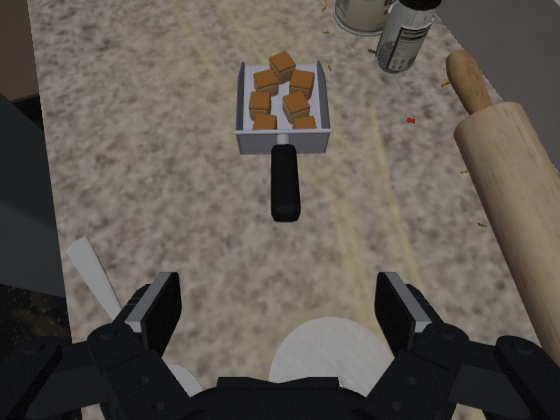

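```bash
sed -i 's/radians(71)/radians(73)/' g.py; python3 - <<'E'
from g import *
rows([(pre,Q,3),(tcp,Q,6)])
E
```

```text
N 3 rot [-0.16  0.03 -0.09] dp [-0.04, 0.08, -0.19]
N 6 rot [0. 0. 0.] dp [0.56, 0.0, 0.0]
```

Emit:
arm_command(delta_pos=[[-0.04, 0.08, -0.19], [-0.04, 0.08, -0.19], [-0.04, 0.08, -0.19], [0.56, 0, 0], [0.56, 0, 0], [0.56, 0, 0], [0.56, 0, 0], [0.4, 0, 0]], rotation=[[-0.16, 0.03, -0.09], [-0.16, 0.03, -0.09], [-0.16, 0.03, -0.09], [0, 0, 0], [0, 0, 0], [0, 0, 0], [0, 0, 0], [0, 0, 0]])

```text
clock: 6.55
position: [0.4712, -0.3502, 0.0652]
tool_rot: [3.137, 0.875, 1.27]
force: [1.1, -0.3, -0.5]
grip_width: 0.0855
```

```bash
python3 - <<'E'
from g import *
s,p,Rm=st();print(p,tcp,Rm.round(2).tolist(),s['clock'],s['force'])
rows([(tcp,Q,2)])
w=cam('wrist');im=snap('wrist','w1.png');print(proj(w,p))
dk=(im.max(2)<50).astype(np.uint8);n,l,stt,ce=cv2.connectedComponentsWithStats(dk)
for i in range(1,n):
    if stt[i,4]>300:print(stt[i],ce[i])
E
```

```text
[ 0.47118669 -0.3502032   0.06522113] [ 0.47593966 -0.3369265   0.04816978] [[0.19, 0.96, -0.22], [0.61, -0.29, -0.73], [-0.77, 0.0, -0.64]] 6.55 [ 1.08278503 -0.33154701 -0.49110522]
N 2 rot [ 0.01  0.01 -0.01] dp [0.37, 0.01, 0.0]
[281.2309419  253.81761342]
[ 440    0   67   22 1064] [473.58928571   8.57612782]
[ 258  186   41  117 4214] [279.71262458 246.34670147]
[    0   272   560   148 39325] [279.03422759 374.56310235]
```

Emit:
arm_command(delta_pos=[[0.37, 0, 0], [0.37, 0, 0]], rotation=[[0, 0, 0], [0, 0, 0]])

```text
clock: 6.8
position: [0.4756, -0.3348, 0.0463]
tool_rot: [3.139, 0.875, 1.272]
force: [0.5, 1.1, 0.5]
grip_width: 0.0855
```

Emit:
arm_command(delta_pos=[[0, 0, 0], [0, 0, 0], [0, 0, 0], [0, 0, 0], [0, 0, 0], [0, 0, 0], [0, 0, 0], [0, 0, 0]], rotation=[[0, 0, 0], [0, 0, 0], [0, 0, 0], [0, 0, 0], [0, 0, 0], [0, 0, 0], [0, 0, 0], [0, 0, 0]], gripper=1, grip_force=80)

```text
clock: 7.6
position: [0.4758, -0.3352, 0.0462]
tool_rot: [3.138, 0.875, 1.271]
force: [0.5, 0.5, -0.7]
grip_width: 0.0188
```

```bash
python3 - <<'E'
from g import *
s,p,Rm=st();print(p,tcp,Rm.round(2).tolist(),s['qpos'].round(2),s['clock'],s['force'])
E
```

```text
[ 0.4757679  -0.33516685  0.04623126] [ 0.47593966 -0.3369265   0.04816978] [[0.19, 0.96, -0.22], [0.61, -0.29, -0.73], [-0.77, 0.0, -0.64]] [ 0.57  0.98  0.47  1.57 -0.95  1.36  1.2 ] 7.6 [ 0.54751327  0.50749202 -0.70861902]
```

```bash
cat > sc.py <<'E'
from h import *
p0=np.array([.4758,-.3352,.0462]);Rt0=R.from_euler('xyz',[3.138,.875,1.271]).as_matrix()
yw0=np.arctan2(Rt0[1,0],Rt0[0,0]);d0=np.array([np.cos(yw0),np.sin(yw0),0])
g0=p0-.005*Rt0[:,0]
lip_t=Rt0.T@(np.array([*(g0+.169*d0)[:2],.0025])-p0)
Rts=Rt0.T@R.from_euler('z',yw0).as_matrix()   # tool->scoop
def pose(lip,tilt,yaw):
    Rs=(R.from_euler('z',np.radians(yaw))*R.from_euler('y',np.radians(tilt))).as_matrix()
    Rt=Rs@Rts.T; return np.array(lip)-Rt@lip_t,Rt
def now():
    s,p,Rm=st();Rs=Rm@Rts;return p+Rm@lip_t,np.degrees(np.arcsin(-Rs[2,0])),np.degrees(np.arctan2(Rs[1,0],Rs[0,0])),s
E
python3 - <<'E'
from sc import *
l,t,y,s=now();print(l,t,y)
# lift
up=p0+[0,0,.16];
rows([(up,Rt0,10)])
P,Q=pose([.516,.072,.195],0,90);print(P)
rows([(P,Q,20)],up,Rt0)
for t in (30,60,75):
    print(t,pose([.516,.085,.16],t,90)[0],pose([.516,.085,.16],t,90)[1][:,0])
E
```

```text
[ 0.52473536 -0.17678194  0.00248098] 0.01737622506317852 72.82248753776211
N 10 rot [0. 0. 0.] dp [-0.41, 0.0, -0.34]
[ 0.516      -0.09379502  0.2387    ]
N 20 rot [-0.11  0.   -0.09] dp [[0.22, -0.05, -0.35], [0.22, -0.05, -0.35], [0.22, -0.04, -0.35], [0.22, -0.04, -0.35], [0.22, -0.03, -0.35], [0.22, -0.02, -0.35], [0.22, -0.02, -0.35], [0.22, -0.01, -0.35], [0.22, 0.0, -0.35], [0.22, 0.0, -0.35], [0.22, 0.01, -0.35], [0.22, 0.01, -0.35], [0.22, 0.02, -0.35], [0.22, 0.03, -0.35], [0.22, 0.03, -0.35], [0.22, 0.04, -0.35], [0.22, 0.04, -0.35], [0.22, 0.05, -0.35], [0.22, 0.06, -0.34], [0.22, 0.06, -0.34]]
30 [ 0.516      -0.0367327   0.28074282] [-1.21730381e-16  1.71347812e-01 -9.85210601e-01]
60 [0.516     0.0399478 0.3254327] [-1.57312854e-16 -3.44213742e-01 -9.38891314e-01]
75 [0.516      0.08430005 0.33145608] [-1.99920078e-16 -5.75487897e-01 -8.17810296e-01]
```

Emit:
arm_command(delta_pos=[[-0.2, 0, -0.17], [-0.41, 0, -0.34], [-0.41, 0, -0.34], [-0.41, 0, -0.34], [-0.41, 0, -0.34], [-0.41, 0, -0.34], [-0.41, 0, -0.34], [-0.41, 0, -0.34], [-0.41, 0, -0.34], [-0.41, 0, -0.34]], rotation=[[0, 0, 0], [0, 0, 0], [0, 0, 0], [0, 0, 0], [0, 0, 0], [0, 0, 0], [0, 0, 0], [0, 0, 0], [0, 0, 0], [0, 0, 0]])

```text
clock: 8.6
position: [0.4746, -0.3356, 0.2114]
tool_rot: [3.138, 0.877, 1.271]
force: [0.5, -1.2, -2.1]
grip_width: 0.0189
```

```bash
python3 - <<'E'
from sc import *
l,t,y,s=now();print(l,t,y,s['force'],s['grip_width'])
P,Q=pose([.516,.072,.2],0,90)
rows([(P,Q,18)])
im=snap('wrist','w2.png')
E
```

```text
[ 0.52363772 -0.17735177  0.16733612] 0.11407336324620193 72.79810968883669 [ 0.46683696 -1.15512398 -2.08542904] 0.018946889970612765
N 18 rot [-0.12  0.   -0.1 ] dp [[0.24, -0.06, -0.38], [0.24, -0.05, -0.39], [0.24, -0.04, -0.39], [0.24, -0.04, -0.39], [0.24, -0.03, -0.39], [0.24, -0.02, -0.39], [0.24, -0.01, -0.39], [0.24, 0.0, -0.39], [0.24, 0.0, -0.39], [0.24, 0.01, -0.39], [0.24, 0.02, -0.39], [0.24, 0.03, -0.39], [0.24, 0.03, -0.39], [0.24, 0.04, -0.39], [0.24, 0.05, -0.39], [0.24, 0.06, -0.38], [0.24, 0.06, -0.38], [0.24, 0.07, -0.38]]
```

View pics/w2.png

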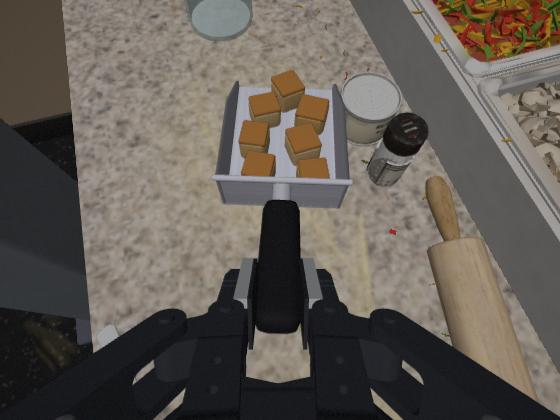

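Emit:
arm_command(delta_pos=[[0.2, -0.06, -0.3], [0.24, -0.05, -0.39], [0.24, -0.04, -0.39], [0.24, -0.04, -0.39], [0.24, -0.03, -0.39], [0.24, -0.02, -0.39], [0.24, -0.01, -0.39], [0.24, 0, -0.39], [0.24, 0, -0.39], [0.24, 0.01, -0.39]], rotation=[[-0.12, 0, -0.1], [-0.12, 0, -0.1], [-0.12, 0, -0.1], [-0.12, 0, -0.1], [-0.12, 0, -0.1], [-0.12, 0, -0.1], [-0.12, 0, -0.1], [-0.12, 0, -0.1], [-0.12, 0, -0.1], [-0.12, 0, -0.1]])

```text
clock: 9.65
position: [0.4978, -0.1919, 0.2324]
tool_rot: [3.138, 0.877, 1.45]
force: [0.2, 0.2, -2.7]
grip_width: 0.0194
```

```bash
python3 - <<'E'
from sc import *
l,t,y,s=now();print(l,t,y,s['qpos'].round(2))
P,Q=pose([.516,.07,.2],0,90)
rows([(P,Q,10)])
E
```

```text
[ 0.51786305 -0.0274025   0.18833536] 0.1388438729740213 83.06080849635654 [ 0.3   0.64  0.5   1.66 -0.82  1.49  1.  ]
N 10 rot [-0.09  0.   -0.07] dp [[0.18, 0.02, -0.27], [0.18, 0.03, -0.27], [0.18, 0.03, -0.27], [0.18, 0.03, -0.27], [0.18, 0.04, -0.27], [0.18, 0.04, -0.27], [0.18, 0.05, -0.27], [0.18, 0.05, -0.27], [0.18, 0.05, -0.27], [0.18, 0.06, -0.27]]
```

Emit:
arm_command(delta_pos=[[0.18, 0.02, -0.27], [0.18, 0.03, -0.27], [0.18, 0.03, -0.27], [0.18, 0.03, -0.27], [0.18, 0.04, -0.27], [0.18, 0.04, -0.27], [0.18, 0.05, -0.27], [0.18, 0.05, -0.27], [0.18, 0.05, -0.27], [0.18, 0.06, -0.27]], rotation=[[-0.09, 0, -0.07], [-0.09, 0, -0.07], [-0.09, 0, -0.07], [-0.09, 0, -0.07], [-0.09, 0, -0.07], [-0.09, 0, -0.07], [-0.09, 0, -0.07], [-0.09, 0, -0.07], [-0.09, 0, -0.07], [-0.09, 0, -0.07]])

```text
clock: 10.65
position: [0.517, -0.0873, 0.2437]
tool_rot: [3.131, 0.878, 1.574]
force: [-0.1, 0.3, -3.4]
grip_width: 0.019
```

```bash
python3 - <<'E'
from sc import *
l,t,y,s=now();print(l,t,y,s['qpos'].round(2))
im=snap('wrist','w3.png');b=snap('top','t3.png')
cv2.imwrite('pics/v3.png',np.hstack([cv2.resize(im[:,:,::-1],(400,300)),cv2.resize(b[165:280,160:313,::-1],(400,300))]))
A=pose([.516,.08,.18],22,90);B=pose([.516,.09,.158],58,90)
rows([(*A,10),(*B,10)])
E
```

```text
[0.51574983 0.07832375 0.1994756 ] 0.1877389528812777 90.50308400612217 [ 0.14  0.58  0.46  1.72 -0.81  1.43  0.94]
N 10 rot [ 0.01 -0.36  0.  ] dp [[-0.04, 0.0, -0.16], [-0.04, 0.0, -0.16], [-0.05, 0.0, -0.15], [-0.06, 0.0, -0.15], [-0.06, 0.0, -0.15], [-0.07, 0.0, -0.15], [-0.07, 0.0, -0.14], [-0.08, 0.0, -0.14], [-0.08, 0.0, -0.14], [-0.09, 0.0, -0.14]]
N 10 rot [ 0.  -0.6  0. ] dp [[-0.03, 0.0, -0.35], [-0.05, 0.0, -0.34], [-0.07, 0.0, -0.34], [-0.09, 0.0, -0.34], [-0.11, 0.0, -0.33], [-0.13, 0.0, -0.32], [-0.15, 0.0, -0.31], [-0.17, 0.0, -0.3], [-0.19, 0.0, -0.29], [-0.21, 0.0, -0.28]]
```

View pics/v3.png

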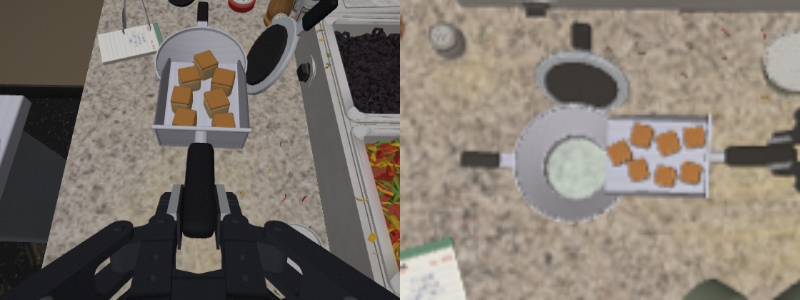

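Emit:
arm_command(delta_pos=[[-0.04, 0, -0.16], [-0.04, 0, -0.16], [-0.05, 0, -0.15], [-0.06, 0, -0.15], [-0.06, 0, -0.15], [-0.07, 0, -0.15], [-0.07, 0, -0.14], [-0.08, 0, -0.14], [-0.08, 0, -0.14], [-0.09, 0, -0.14]], rotation=[[0, -0.36, 0], [0, -0.36, 0], [0, -0.36, 0], [0, -0.36, 0], [0, -0.36, 0], [0, -0.36, 0], [0, -0.36, 0], [0, -0.36, 0], [0, -0.36, 0], [0, -0.36, 0]])

```text
clock: 11.75
position: [0.5152, -0.0613, 0.283]
tool_rot: [3.127, 1.269, 1.561]
force: [0.1, -0.8, -2.2]
grip_width: 0.0191
```

```bash
python3 - <<'E'
from sc import *
l,t,y,s=now();print(l,t,y,s['qpos'].round(2))
A=pose([.516,.083,.165],40,90);B=pose([.516,.09,.158],60,90)
rows([(*A,10),(*B,10)])
E
```

```text
[0.51545799 0.07501179 0.17898755] 22.599317231620056 89.9432187106461 [-0.23  0.37  0.58  1.77 -0.52  1.21  0.56]
N 10 rot [ 0.   -0.29  0.  ] dp [[-0.03, 0.0, -0.17], [-0.03, 0.0, -0.17], [-0.04, 0.0, -0.16], [-0.04, 0.0, -0.16], [-0.05, 0.0, -0.16], [-0.05, 0.0, -0.16], [-0.05, 0.0, -0.16], [-0.06, 0.0, -0.16], [-0.06, 0.0, -0.16], [-0.07, 0.0, -0.15]]
N 10 rot [ 0.   -0.33  0.  ] dp [[-0.06, 0.0, -0.2], [-0.07, 0.0, -0.2], [-0.08, 0.0, -0.2], [-0.08, 0.0, -0.2], [-0.09, 0.0, -0.19], [-0.1, 0.0, -0.19], [-0.1, 0.0, -0.19], [-0.11, 0.0, -0.18], [-0.12, 0.0, -0.18], [-0.12, 0.0, -0.17]]
```

Emit:
arm_command(delta_pos=[[-0.03, 0, -0.17], [-0.03, 0, -0.17], [-0.04, 0, -0.16], [-0.04, 0, -0.16], [-0.05, 0, -0.16], [-0.05, 0, -0.16], [-0.05, 0, -0.16], [-0.06, 0, -0.16], [-0.06, 0, -0.16], [-0.07, 0, -0.15]], rotation=[[0, -0.29, 0], [0, -0.29, 0], [0, -0.29, 0], [0, -0.29, 0], [0, -0.29, 0], [0, -0.29, 0], [0, -0.29, 0], [0, -0.29, 0], [0, -0.29, 0], [0, -0.29, 0]])

```text
clock: 12.75
position: [0.513, -0.0175, 0.307]
tool_rot: [0.248, 1.557, -1.327]
force: [-0.4, -0.4, -0.9]
grip_width: 0.0194
```

Emit:
arm_command(delta_pos=[[-0.06, 0, -0.2], [-0.07, 0, -0.2], [-0.08, 0, -0.2], [-0.08, 0, -0.2], [-0.09, 0, -0.19], [-0.1, 0, -0.19], [-0.1, 0, -0.19], [-0.11, 0, -0.18], [-0.12, 0, -0.18], [-0.12, 0, -0.17]], rotation=[[0, -0.33, 0], [0, -0.33, 0], [0, -0.33, 0], [0, -0.33, 0], [0, -0.33, 0], [0, -0.33, 0], [0, -0.33, 0], [0, -0.33, 0], [0, -0.33, 0], [0, -0.33, 0]])

```text
clock: 13.75
position: [0.5114, 0.0427, 0.3267]
tool_rot: [0.007, 1.2, -1.579]
force: [-0.2, -0.5, -2.0]
grip_width: 0.0188
```

```bash
python3 - <<'E'
from sc import *
l,t,y,s=now();print(l,t,y,s['qpos'].round(2),s['force'])
im=snap('scene','s4.png');b=snap('top','t4.png')
cv2.imwrite('pics/v4.png',np.hstack([cv2.resize(im[100:250,150:350,::-1],(400,300)),cv2.resize(b[165:280,160:313,::-1],(400,300))]))
B=pose([.516,.09,.16],74,90)
rows([(*B,6)])
E
```

```text
[0.51283911 0.0844969  0.16044286] 61.10534393002658 88.56472500017989 [-0.93  0.35  0.68  1.72  0.15  1.25 -0.35] [-0.16483319 -0.46773748 -2.01050722]
N 6 rot [-0.02 -0.36  0.01] dp [[-0.11, 0.02, -0.21], [-0.12, 0.02, -0.2], [-0.13, 0.02, -0.2], [-0.13, 0.02, -0.19], [-0.14, 0.02, -0.19], [-0.15, 0.02, -0.18]]
```

View pics/v4.png

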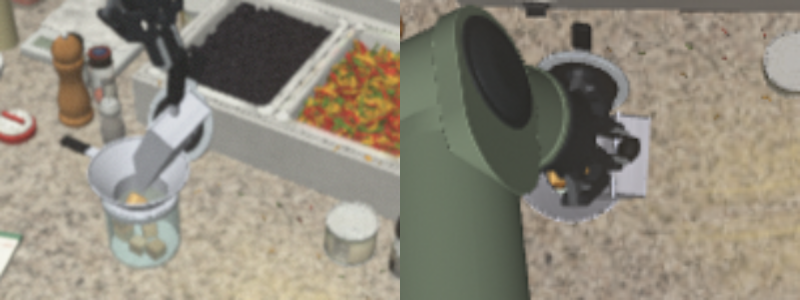

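Emit:
arm_command(delta_pos=[[-0.1, 0.02, -0.2], [-0.11, 0.02, -0.2], [-0.12, 0.02, -0.2], [-0.12, 0.02, -0.2], [0, 0, 0], [0, 0, 0], [0, 0, 0]], rotation=[[0, -0.36, 0], [0, -0.36, 0], [0, -0.36, 0], [0, -0.36, 0], [0, 0, 0], [0, 0, 0], [0, 0, 0]])

```text
clock: 14.55
position: [0.5141, 0.0706, 0.3286]
tool_rot: [0.002, 1.044, -1.585]
force: [-0.0, 0.1, -1.8]
grip_width: 0.0192
```

```bash
python3 - <<'E'
from sc import *
l,t,y,s=now();print(l,t,y,s['qpos'].round(2),s['force'])
im=snap('wrist','w5.png');b=snap('scene','s5.png')
cv2.imwrite('pics/v5.png',np.hstack([cv2.resize(im[:,:,::-1],(400,300)),cv2.resize(b[140:245,180:320,::-1],(400,300))]))
A=pose([.516,.075,.185],25,90);B=pose([.514,.05,.21],0,90)
rows([(*A,10),(*B,6)])
E
```

```text
[0.51487055 0.08608476 0.15780964] 70.05785198958993 88.48957988986743 [-1.03  0.44  0.68  1.67  0.22  1.33 -0.46] [-0.04031213  0.11867191 -1.76738822]
N 10 rot [-0.02  0.75  0.  ] dp [[0.31, 0.01, 0.31], [0.29, 0.01, 0.33], [0.26, 0.01, 0.35], [0.23, 0.01, 0.37], [0.2, 0.01, 0.39], [0.17, 0.01, 0.4], [0.14, 0.01, 0.42], [0.1, 0.01, 0.43], [0.07, 0.01, 0.43], [0.04, 0.01, 0.44]]
N 6 rot [0.   0.69 0.  ] dp [[0.14, -0.01, 0.38], [0.11, -0.01, 0.38], [0.08, -0.01, 0.39], [0.05, -0.01, 0.4], [0.02, -0.01, 0.4], [-0.01, -0.01, 0.4]]
```

View pics/v5.png

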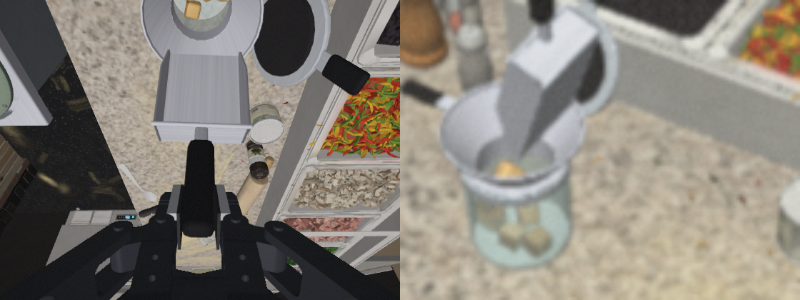

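Emit:
arm_command(delta_pos=[[0.31, 0.01, 0.31], [0.29, 0.01, 0.33], [0.26, 0.01, 0.35], [0.23, 0.01, 0.37], [0.2, 0.01, 0.39], [0.17, 0.01, 0.4], [0.14, 0.01, 0.42], [0.1, 0.01, 0.43], [0.07, 0.01, 0.43], [0.04, 0.01, 0.44]], rotation=[[0, 0.75, 0], [0, 0.75, 0], [0, 0.75, 0], [0, 0.75, 0], [0, 0.75, 0], [0, 0.75, 0], [0, 0.75, 0], [0, 0.75, 0], [0, 0.75, 0], [0, 0.75, 0]])

```text
clock: 15.65
position: [0.5165, -0.0614, 0.2962]
tool_rot: [3.083, 1.28, 1.5]
force: [0.4, 1.5, -2.2]
grip_width: 0.019
```

```bash
python3 - <<'E'
from sc import *
l,t,y,s=now();print(l,t,y,s['qpos'].round(2),s['force'])
B=pose([.516,.04,.215],0,90);C=pose([.525,-.19,.12],0,74);D=pose([.525,-.2,.02],0,74)
rows([(*B,6),(*C,14),(*D,5)])
E
```

```text
[0.52058191 0.07371646 0.19064984] 23.22438188961764 88.56787125035167 [-0.24  0.34  0.58  1.77 -0.5   1.21  0.52] [ 0.36261522  1.50477059 -2.18575592]
N 6 rot [-0.01  0.65 -0.03] dp [[0.1, 0.0, 0.4], [0.07, 0.0, 0.41], [0.04, 0.0, 0.41], [0.01, 0.0, 0.41], [-0.01, 0.0, 0.41], [-0.04, 0.0, 0.41]]
N 14 rot [0.15 0.   0.12] dp [[-0.17, -0.09, 0.55], [-0.17, -0.08, 0.55], [-0.17, -0.07, 0.56], [-0.17, -0.06, 0.56], [-0.17, -0.05, 0.56], [-0.17, -0.04, 0.56], [-0.17, -0.03, 0.56], [-0.17, -0.01, 0.56], [-0.17, 0.0, 0.56], [-0.17, 0.01, 0.56], [-0.17, 0.02, 0.56], [-0.17, 0.03, 0.56], [-0.17, 0.04, 0.56], [-0.17, 0.05, 0.56]]
N 5 rot [0. 0. 0.] dp [0.47, 0.02, 0.48]
```

Emit:
arm_command(delta_pos=[[0.1, 0, 0.4], [0.07, 0, 0.41], [0.04, 0, 0.41], [0.01, 0, 0.41], [-0.01, 0, 0.41], [-0.04, 0, 0.41]], rotation=[[0, 0.65, -0.03], [0, 0.65, -0.03], [0, 0.65, -0.03], [0, 0.65, -0.03], [0, 0.65, -0.03], [0, 0.65, -0.03]])

```text
clock: 16.25
position: [0.5157, -0.1337, 0.2605]
tool_rot: [3.123, 0.857, 1.543]
force: [0.4, -0.0, -2.1]
grip_width: 0.0191
```

Emit:
arm_command(delta_pos=[[-0.17, -0.09, 0.55], [-0.17, -0.08, 0.55], [-0.17, -0.07, 0.56], [-0.17, -0.06, 0.56], [-0.17, -0.05, 0.56], [-0.17, -0.04, 0.56], [-0.17, -0.03, 0.56], [-0.17, -0.01, 0.56], [-0.17, 0, 0.56], [-0.17, 0.01, 0.56]], rotation=[[0.15, 0, 0.12], [0.15, 0, 0.12], [0.15, 0, 0.12], [0.15, 0, 0.12], [0.15, 0, 0.12], [0.15, 0, 0.12], [0.15, 0, 0.12], [0.15, 0, 0.12], [0.15, 0, 0.12], [0.15, 0, 0.12]])

```text
clock: 17.25
position: [0.4826, -0.3061, 0.1847]
tool_rot: [3.133, 0.862, 1.331]
force: [-0.1, 0.2, -1.0]
grip_width: 0.0192
```

Emit:
arm_command(delta_pos=[[-0.17, 0.02, 0.56], [-0.17, 0.03, 0.56], [-0.17, 0.04, 0.56], [-0.17, 0.05, 0.56]], rotation=[[0.15, 0, 0.12], [0.15, 0, 0.12], [0.15, 0, 0.12], [0.15, 0, 0.12]])

```text
clock: 17.65
position: [0.4685, -0.375, 0.1536]
tool_rot: [3.138, 0.862, 1.247]
force: [0.1, -0.6, -1.7]
grip_width: 0.0193
```

```bash
python3 - <<'E'
from sc import *
l,t,y,s=now();print(l,t,y,s['qpos'].round(2),s['force'],s['clock'])
im=snap('wrist','w6.png');b=snap('top','t6.png')
cv2.imwrite('pics/v6.png',np.hstack([cv2.resize(im[:,:,::-1],(400,300)),cv2.resize(b[165:280,180:333,::-1],(400,300))]))
D=pose([.525,-.2,.022],0,74);E=pose([.525,-.2,.0045],0,74)
rows([(*D,7),(*E,4)])
E
```

```text
[ 0.52141498 -0.21724627  0.11214465] -0.7669209841022885 71.44770115907748 [ 0.6   0.88  0.53  1.46 -0.9   1.55  1.09] [ 0.0613495  -0.64827642 -1.66626316] 17.65
N 7 rot [-0.05 -0.02 -0.04] dp [0.38, 0.03, 0.2]
N 4 rot [0. 0. 0.] dp [0.11, 0.0, 0.09]
```

View pics/v6.png

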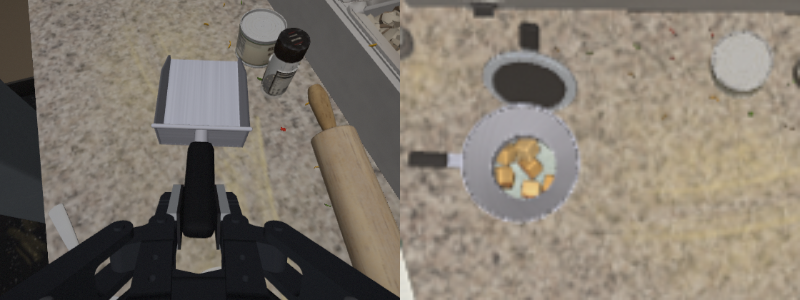

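Emit:
arm_command(delta_pos=[[0.38, 0.03, 0.2], [0.38, 0.03, 0.2], [0.38, 0.03, 0.2], [0.38, 0.03, 0.2], [0.38, 0.03, 0.2], [0.38, 0.03, 0.2], [0.3, 0.03, 0.15]], rotation=[[-0.05, -0.02, -0.04], [-0.05, -0.02, -0.04], [-0.05, -0.02, -0.04], [-0.05, -0.02, -0.04], [-0.05, -0.02, -0.04], [-0.05, -0.02, -0.04], [-0.05, -0.02, -0.04]])

```text
clock: 18.45
position: [0.4814, -0.3568, 0.0605]
tool_rot: [3.137, 0.877, 1.298]
force: [0.4, 0.5, -1.6]
grip_width: 0.019
```

```bash
python3 - <<'E'
from sc import *
l,t,y,s=now();print(l,t,y,s['force'],s['clock'])
E=pose([*l[:2],.0045],0,y)
rows([(*E,6)])
E
```

```text
[ 0.526021   -0.19718671  0.01640657] 0.1239127633104826 74.37998418407663 [ 0.39657904  0.51124367 -1.6241272 ] 18.45
N 6 rot [0. 0. 0.] dp [0.05, 0.0, 0.04]
```

Emit:
arm_command(delta_pos=[[0.08, 0, 0.07], [0.08, 0, 0.07], [0.08, 0, 0.07], [0.04, 0, 0.035], [0, 0, 0]], rotation=[[0, 0, 0], [0, 0, 0], [0, 0, 0], [0, 0, 0], [0, 0, 0]])

```text
clock: 18.95
position: [0.4814, -0.3568, 0.0477]
tool_rot: [3.138, 0.877, 1.299]
force: [0.1, 0.6, -1.0]
grip_width: 0.0189
```

Emit:
arm_command(delta_pos=[[0.04, 0, 0.035], [0, 0, 0]], rotation=[[0, 0, 0], [0, 0, 0]])

```text
clock: 19.15
position: [0.4814, -0.3572, 0.0466]
tool_rot: [3.137, 0.877, 1.297]
force: [0.7, 0.5, -0.5]
grip_width: 0.0191
```

Emit:
arm_command(delta_pos=[[0, 0, 0], [0, 0, 0], [0, 0, 0], [0, 0, 0], [0, 0, 0], [0, 0, 0]], rotation=[[0, 0, 0], [0, 0, 0], [0, 0, 0], [0, 0, 0], [0, 0, 0], [0, 0, 0]], gripper=-0.1)

```text
clock: 19.75
position: [0.4817, -0.3574, 0.0473]
tool_rot: [3.135, 0.877, 1.296]
force: [-0.9, -0.2, 0.5]
grip_width: 0.0469
```

```bash
python3 - <<'E'
from sc import *
s,p,Rm=st();print(p,s['force'],s['grip_width'],s['qpos'].round(2),s['clock'])
print([proj(cam('top'),x).round() for x in ([.518,.223,.142],[.518,.117,.148])])
b=snap('top','t7.png')
Q=frame([0,0,-1],[1,0,0]);Q2=frame([0,0,-1],[.95,-.3,0])
rows([(p-.08*Rm[:,0],Rm,4),([.46,-.25,.32],Q2,12),([.42,.02,.3],Q,12)])
E
```

```text
[ 0.48173948 -0.35736547  0.04726831] [-0.88422938 -0.21991812  0.51886559] 0.04691696541339803 [ 0.58  1.01  0.48  1.49 -0.94  1.41  1.19] 19.75
[array([191., 226.]), array([226., 227.])]
N 4 rot [0. 0. 0.] dp [-0.67, 0.0, 0.0]
N 12 rot [ 0.03 -0.55  0.01] dp [[-0.19, -0.13, -0.69], [-0.23, -0.14, -0.68], [-0.27, -0.14, -0.67], [-0.3, -0.14, -0.65], [-0.34, -0.14, -0.63], [-0.38, -0.14, -0.61], [-0.41, -0.14, -0.59], [-0.45, -0.15, -0.56], [-0.48, -0.15, -0.53], [-0.51, -0.15, -0.5], [-0.54, -0.15, -0.47], [-0.56, -0.15, -0.44]]
N 12 rot [-0.24  0.    0.  ] dp [[0.06, -0.33, -0.68], [0.06, -0.31, -0.69], [0.06, -0.3, -0.7], [0.06, -0.28, -0.71], [0.06, -0.26, -0.71], [0.06, -0.24, -0.72], [0.06, -0.22, -0.72], [0.06, -0.21, -0.73], [0.06, -0.19, -0.73], [0.06, -0.17, -0.74], [0.06, -0.15, -0.74], [0.06, -0.13, -0.75]]
```

Emit:
arm_command(delta_pos=[[-0.67, 0, 0], [-0.67, 0, 0], [-0.67, 0, 0], [-0.67, 0, 0]], rotation=[[0, 0, 0], [0, 0, 0], [0, 0, 0], [0, 0, 0]])

```text
clock: 20.2
position: [0.4677, -0.4056, 0.1093]
tool_rot: [3.14, 0.874, 1.303]
force: [0.0, 0.3, 0.9]
grip_width: 0.0471
```

Emit:
arm_command(delta_pos=[[-0.23, -0.16, -0.83], [-0.28, -0.17, -0.82], [-0.33, -0.17, -0.8], [-0.37, -0.17, -0.78], [-0.42, -0.17, -0.75], [-0.46, -0.17, -0.72], [-0.5, -0.17, -0.69], [-0.55, -0.18, -0.66], [-0.58, -0.18, -0.62], [-0.62, -0.18, -0.58]], rotation=[[0.03, -0.66, 0], [0.03, -0.66, 0], [0.03, -0.66, 0], [0.03, -0.66, 0], [0.03, -0.66, 0], [0.03, -0.66, 0], [0.03, -0.66, 0], [0.03, -0.66, 0], [0.03, -0.66, 0], [0.03, -0.66, 0]])

```text
clock: 21.2
position: [0.459, -0.2421, 0.319]
tool_rot: [-0.428, 1.555, -2.308]
force: [0.4, 0.6, -0.0]
grip_width: 0.0473
```

Emit:
arm_command(delta_pos=[[0.06, -0.38, -0.81], [0.06, -0.36, -0.82], [0.06, -0.34, -0.83], [0.06, -0.32, -0.84], [0.06, -0.3, -0.85], [0.06, -0.28, -0.86], [0.06, -0.26, -0.87], [0.06, -0.24, -0.87], [0.06, -0.22, -0.88], [0.06, -0.2, -0.88]], rotation=[[-0.28, 0, 0], [-0.28, 0, 0], [-0.28, 0, 0], [-0.28, 0, 0], [-0.28, 0, 0], [-0.28, 0, 0], [-0.28, 0, 0], [-0.28, 0, 0], [-0.28, 0, 0], [-0.28, 0, 0]])

```text
clock: 22.2
position: [0.4145, 0.0362, 0.3]
tool_rot: [-0.454, 1.559, -2.026]
force: [0.2, 0.1, -0.2]
grip_width: 0.047
```

```bash
python3 - <<'E'
from sc import *
s,p,Rm=st();print(p,Rm.round(2).tolist(),s['force'],s['grip_width'],s['qpos'].round(2),s['clock'])
Q=frame([0,0,-1],[1,0,0])
rows([([.515,.222,.26],Q,10),([.518,.222,.2],Q,4)])
E
```

```text
[0.41451674 0.03620721 0.30001094] [[-0.01, 1.0, -0.0], [-0.01, -0.0, -1.0], [-1.0, -0.01, 0.01]] [ 0.24476649  0.07800656 -0.19640513] 0.047023437778857986 [-1.07  0.09  0.91  2.01 -0.07  1.09 -0.13] 22.2
N 10 rot [0.   0.01 0.  ] dp [0.12, 0.34, -0.62]
N 4 rot [0. 0. 0.] dp [0.5, 0.03, 0.0]
```

Emit:
arm_command(delta_pos=[[0.12, 0.34, -0.62], [0.12, 0.34, -0.62], [0.12, 0.34, -0.62], [0.12, 0.34, -0.62], [0.12, 0.34, -0.62], [0.12, 0.34, -0.62], [0.12, 0.34, -0.62], [0.12, 0.34, -0.62], [0.12, 0.34, -0.62], [0.12, 0.34, -0.62]], rotation=[[0, 0.01, 0], [0, 0.01, 0], [0, 0.01, 0], [0, 0.01, 0], [0, 0.01, 0], [0, 0.01, 0], [0, 0.01, 0], [0, 0.01, 0], [0, 0.01, 0], [0, 0.01, 0]])

```text
clock: 23.2
position: [0.5167, 0.2324, 0.2627]
tool_rot: [-2.489, 1.561, 2.227]
force: [-0.6, -0.0, 0.3]
grip_width: 0.0471
```

```bash
python3 - <<'E'
from sc import *
s,p,Rm=st();print(p,Rm.round(2).tolist(),s['qpos'].round(2),s['clock'])
w=cam('wrist');im=snap('wrist','w8.png')
b=snap('top','t8.png')
cv2.imwrite('pics/v8.png',np.hstack([im[:,:,::-1],cv2.resize(b[165:280,180:280,::-1],(240,276)) if 0 else im[:,:1,::-1]]))
print('pred handle',proj(w,[.518,.223,.142]),'tcp',proj(w,p))
dk=(im.max(2)<50).astype(np.uint8);n,l,stt,ce=cv2.connectedComponentsWithStats(dk)
for i in range(1,n):
    if stt[i,4]>300:print(stt[i],ce[i],plane(w,*ce[i],.147))
E
```

```text
[0.51666033 0.23235704 0.2627101 ] [[-0.01, 1.0, 0.0], [0.01, 0.0, -1.0], [-1.0, -0.01, -0.01]] [-1.05  0.47  0.76  1.72 -0.37  1.11 -0.17] 23.2
pred handle [281.95502098 208.35026274] tcp [281.00545615 255.33105315]
[    0     0   560   420 66549] [192.74217494 292.78238591] [0.43330677 0.13985718 0.147     ]
[210   0  52  12 416] [236.17307692   4.19711538] [0.48286035 0.38239679 0.147     ]
[512  47  31  27 426] [522.83568075  61.8685446 ] [0.70326954 0.34357767 0.147     ]
[ 494  173   66  155 7555] [533.4929186  257.05929848] [0.74881753 0.17909131 0.147     ]
[273 180  21  50 940] [283.18723404 204.26276596] [0.51901172 0.22823629 0.147     ]
[437 209  24  29 479] [448.06680585 221.94780793] [0.66559909 0.21264496 0.147     ]
[  0 281  27  87 305] [ 17.11803279 317.99344262] [0.25818898 0.11057808 0.147     ]
```

View pics/v8.png

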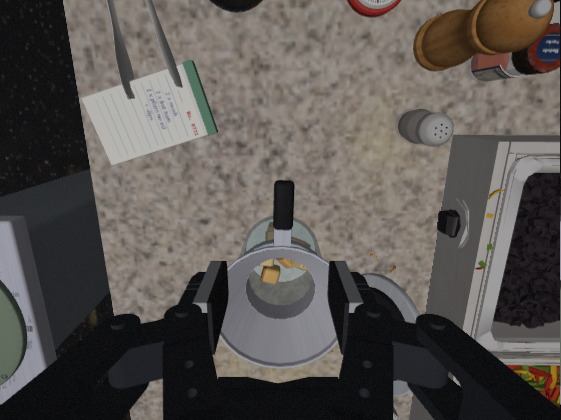

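Emit:
arm_command(delta_pos=[[0.6, 0.01, 0.03], [0.6, 0.01, 0.03], [0.6, 0.01, 0.03], [0.6, 0.01, 0.03], [0.6, 0.01, 0.03], [0.6, 0.01, 0.03], [0.5, 0.01, 0.03]], rotation=[[0, 0, 0], [0, 0, 0], [0, 0, 0], [0, 0, 0], [0, 0, 0], [0, 0, 0], [0, 0, 0]])

```text
clock: 24.0
position: [0.518, 0.2258, 0.1375]
tool_rot: [-2.79, 1.561, 1.927]
force: [0.5, 0.4, 1.1]
grip_width: 0.047
```

```bash
python3 - <<'E'
from sc import *
s,p,Rm=st();print(p,Rm.round(3).tolist(),s['force'],s['clock'])
w=cam('wrist');im=snap('wrist','w9.png')
print('tcp',proj(w,p))
dk=(im.max(2)<50).astype(np.uint8);n,l,stt,ce=cv2.connectedComponentsWithStats(dk)
for i in range(1,n):
    if stt[i,4]>300 and 150<ce[i,0]<400:print(stt[i],ce[i],plane(w,*ce[i],.147))
rows([([.519,.226,.138],frame([0,0,-1],[1,0,0]),2)])
E
```

```text
[0.51804256 0.22582544 0.13752622] [[-0.003, 1.0, 0.004], [0.009, 0.004, -1.0], [-1.0, -0.003, -0.009]] [0.45339195 0.44422352 1.07251217] 24.0
tcp [280.98701605 255.34652466]
[    0   127   560   293 49561] [240.54096971 359.07059987] [0.49539534 0.16568781 0.147     ]
[ 266  217   36   81 2667] [283.01049869 256.99700037] [0.51899795 0.22923183 0.147     ]
N 2 rot [ 0.02 -0.04  0.03] dp [-0.04, 0.03, -0.01]
```

Emit:
arm_command(delta_pos=[[0, 0.03, 0], [0, 0, 0], [0, 0, 0], [0, 0, 0], [0, 0, 0], [0, 0, 0]], rotation=[[0, 0, 0], [0, 0, 0], [0, 0, 0], [0, 0, 0], [0, 0, 0], [0, 0, 0]], gripper=1, grip_force=80)

```text
clock: 24.65
position: [0.5188, 0.225, 0.1385]
tool_rot: [-2.808, 1.561, 1.907]
force: [0.1, -0.6, 0.1]
grip_width: -0.0002
```

Emit:
arm_command(delta_pos=[[-0.2, 0, 0], [-0.3, 0, 0], [-0.3, 0, 0], [-0.3, 0, 0], [-0.3, 0, 0], [-0.3, 0, 0], [-0.3, 0, 0], [-0.3, 0, 0]], rotation=[[0, 0, 0], [0, 0, 0], [0, 0, 0], [0, 0, 0], [0, 0, 0], [0, 0, 0], [0, 0, 0], [0, 0, 0]])

```text
clock: 25.45
position: [0.519, 0.2242, 0.2139]
tool_rot: [-2.85, 1.561, 1.866]
force: [0.2, -0.1, -0.9]
grip_width: -0.0001
```

```bash
python3 - <<'E'
from sc import *
s,p,Rm=st();print(p,Rm.round(3).tolist(),s['force'],s['moment'],s['grip_width'],s['clock'])
b=snap('top','t10.png');w=snap('scene','s10.png')
cv2.imwrite('pics/v10.png',np.hstack([cv2.resize(b[165:280,165:318,::-1],(400,300)),cv2.resize(w[120:240,180:340,::-1],(400,300))]))
E
```

```text
[0.51902996 0.22422507 0.21391626] [[-0.003, 1.0, 0.003], [0.009, 0.003, -1.0], [-1.0, -0.003, -0.009]] [ 0.17771239 -0.07512754 -0.92144933] [-0.02983544 -0.00250522 -0.02324921] -9.566635910749237e-05 25.45
```

View pics/v10.png

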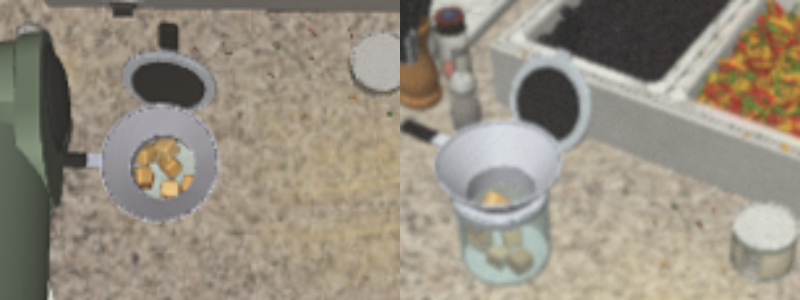

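```bash
python3 - <<'E'
from sc import *
w=cam('wrist');s,p,Rm=st();o=np.array(w['origin']);print(w['fx'],o-p,'cam z above tcp')
for z,(wd,ln,r0,r1) in {.2627:(21,50,180,230),.1375:(36,81,217,298)}.items():
    cz=z+(o-p)[2];print(z,'cam z',cz,'handle z by width',cz-w['fx']*.018/wd,'by length',cz-w['fx']*.046/ln)
im=snap('wrist','w11.png');print('tcp',proj(w,p),'p',p)
hsv=im.max(2)<50
n,l,stt,ce=cv2.connectedComponentsWithStats(hsv.astype(np.uint8))
for i in range(1,n):
    if stt[i,4]>200 and 150<ce[i,0]<400:print(stt[i],ce[i],plane(w,*ce[i],.142))
# row profile of w9 at cols of handle to see the true vertical extent
a=cv2.imread('pics/w9.png');print(a[200:320:4,283].max(1).tolist())
# funnel rim in t8/t0/t10 : handle mask in top
for f in ('t0','t8','t10'):
    b=cv2.imread(f'pics/{f}.png');m=(b[215:240,170:206].max(2)<70);ys,xs=np.nonzero(m);print(f,len(xs),xs.mean()+170 if len(xs) else 0,ys.mean()+215 if len(xs) else 0)
E
```

```text
335.1833417916147 [-0.00182428  0.07607408  0.16719948] cam z above tcp
0.2627 cam z 0.42989948401179556 handle z by width 0.14259947676184015 by length 0.12153080956351009
0.1375 cam z 0.3046994840117956 handle z by width 0.13710781311598827 by length 0.11434845040174282
tcp [280.97266607 255.36914985] p [0.51955571 0.22444393 0.21437434]
[    0     0   560   420 65381] [195.23766844 315.24331228] [0.44988015 0.13737051 0.142     ]
[ 267  183   26   59 1350] [279.64296296 212.19555556] [0.51913154 0.22668303 0.142     ]
[144, 147, 140, 144, 141, 18, 24, 29, 31, 25, 26, 29, 26, 27, 24, 25, 20, 26, 24, 24, 23, 26, 20, 23, 22, 159, 159, 158, 158, 157]
t0 69 190.5072463768116 225.6086956521739
t8 243 181.4320987654321 225.27983539094652
t10 225 187.07555555555555 225.28444444444443
```

Emit:
arm_command(delta_pos=[[0, 0, 0], [0, 0, 0], [0, 0, 0], [0, 0, 0], [0, 0, 0]], rotation=[[0, 0, 0], [0, 0, 0], [0, 0, 0], [0, 0, 0], [0, 0, 0]], gripper=-0.1)

```text
clock: 26.1
position: [0.5185, 0.2242, 0.212]
tool_rot: [-2.68, 1.562, 2.035]
force: [-0.3, 0.4, -0.3]
grip_width: 0.0468
```

```bash
python3 - <<'E'
from sc import *
s,p,Rm=st();print(p,s['grip_width'],s['clock'])
w=cam('wrist')
for k in (-.005,0,.014):
  for zz in (-.011,0,.011):
    print(k,zz,proj(w,p+k*Rm[:,0]+zz*Rm[:,2]+.0235*Rm[:,1]).round(),proj(w,p+k*Rm[:,0]+zz*Rm[:,2]+.0095*Rm[:,1]).round())
a=snap('wrist','w12.png')
g=cv2.cvtColor(a,cv2.COLOR_RGB2GRAY)
for c in (195,205,215,225,335,345,355): print(c,g[220:320:5,c].tolist())
E
```

```text
[0.51849069 0.22421172 0.21203154] 0.0467888807344006 26.1
-0.005 -0.011 [326. 240.] [299. 240.]
-0.005 0 [326. 259.] [299. 259.]
-0.005 0.011 [325. 278.] [299. 278.]
0 -0.011 [325. 237.] [299. 237.]
0 0 [324. 255.] [298. 255.]
0 0.011 [323. 274.] [298. 274.]
0.014 -0.011 [322. 227.] [297. 227.]
0.014 0 [321. 245.] [297. 245.]
0.014 0.011 [320. 262.] [297. 262.]
195 [131, 109, 75, 132, 139, 116, 102, 107, 114, 133, 130, 18, 16, 13, 16, 33, 63, 14, 9, 14]
205 [117, 130, 132, 134, 132, 90, 115, 111, 135, 135, 128, 61, 62, 63, 61, 60, 61, 142, 142, 11]
215 [125, 128, 128, 123, 128, 125, 129, 132, 123, 61, 62, 60, 16, 9, 15, 11, 8, 6, 11, 9]
225 [114, 115, 136, 114, 137, 137, 133, 125, 120, 7, 10, 8, 8, 6, 12, 4, 9, 13, 17, 101]
335 [111, 126, 125, 108, 117, 117, 103, 126, 126, 32, 10, 13, 11, 15, 13, 13, 10, 11, 14, 15]
345 [123, 103, 125, 113, 119, 113, 126, 124, 130, 63, 62, 61, 62, 62, 60, 8, 16, 34, 35, 39]
355 [114, 118, 109, 118, 113, 99, 105, 136, 140, 138, 119, 16, 15, 61, 59, 62, 64, 141, 24, 13]
```

Emit:
arm_command(delta_pos=[[0.6, 0, 0], [0.6, 0, 0], [0.6, 0, 0], [0.5, 0, 0], [0.3, 0, 0], [0.2, 0, 0], [0.2, 0, 0], [0.2, 0, 0]], rotation=[[0, 0, 0], [0, 0, 0], [0, 0, 0], [0, 0, 0], [0, 0, 0], [0, 0, 0], [0, 0, 0], [0, 0, 0]])

```text
clock: 26.95
position: [0.5193, 0.2256, 0.1136]
tool_rot: [-2.994, 1.561, 1.722]
force: [0.5, -0.0, 0.2]
grip_width: 0.0468
```

```bash
python3 - <<'E'
from sc import *
s,p,Rm=st();print(p,s['force'],s['grip_width'],s['clock'])
a=snap('wrist','w13.png');g=cv2.cvtColor(a,cv2.COLOR_RGB2GRAY)
for r in range(200,330,10):
    row=g[r,180:390]<50; e=np.flatnonzero(np.diff(row.astype(int)))+180; print(r,e.tolist())
E
```

```text
[0.51933199 0.22557316 0.11361077] [ 0.52447146 -0.04786462  0.16873918] 0.046845163482588464 26.95
200 []
210 []
220 []
230 []
240 [262, 301]
250 [262, 301]
260 [261, 301]
270 [217, 226, 261, 300, 328, 337]
280 [189, 201, 213, 227, 261, 300, 328, 341, 352, 365]
290 [184, 197, 210, 227, 261, 299, 327, 344, 357, 370]
300 [193, 206, 227, 261, 299, 327, 348, 361, 375]
310 [200, 207, 225, 261, 298, 329, 348, 354, 388]
320 [222, 262, 297, 332]
```

Emit:
arm_command(delta_pos=[[0.2, 0, 0], [0.13, 0, 0]], rotation=[[0, 0, 0], [0, 0, 0]])

```text
clock: 27.2
position: [0.5193, 0.2258, 0.1028]
tool_rot: [-2.996, 1.561, 1.721]
force: [-0.0, 0.0, 0.1]
grip_width: 0.0466
```

Emit:
arm_command(delta_pos=[[0, 0, 0], [0, 0, 0], [0, 0, 0], [0, 0, 0], [0, 0, 0], [0, 0, 0]], rotation=[[0, 0, 0], [0, 0, 0], [0, 0, 0], [0, 0, 0], [0, 0, 0], [0, 0, 0]], gripper=1, grip_force=80)

```text
clock: 27.8
position: [0.5193, 0.2256, 0.1029]
tool_rot: [-3.006, 1.561, 1.71]
force: [-0.2, -0.5, 0.0]
grip_width: 0.016
```

Emit:
arm_command(delta_pos=[[-0.15, 0, 0], [-0.3, 0, 0], [-0.3, 0, 0], [-0.3, 0, 0], [-0.3, 0, 0], [-0.3, 0, 0], [-0.3, 0, 0], [-0.3, 0, 0], [-0.3, 0, 0], [-0.1, 0, 0]], rotation=[[0, 0, 0], [0, 0, 0], [0, 0, 0], [0, 0, 0], [0, 0, 0], [0, 0, 0], [0, 0, 0], [0, 0, 0], [0, 0, 0], [0, 0, 0]])

```text
clock: 28.8
position: [0.5197, 0.225, 0.1905]
tool_rot: [-3.127, 1.56, 1.589]
force: [-0.7, -0.3, -1.6]
grip_width: 0.0162
```

```bash
python3 - <<'E'
from sc import *
s,p,Rm=st();print(p,Rm.round(3).tolist(),s['force'],s['moment'],s['grip_width'],s['clock'],s['qpos'].round(2))
snap('wrist','w14.png');snap('scene','s14.png');snap('top','t14.png')
a,b=[cv2.imread(f'pics/{n}14.png') for n in 'ws'];c=cv2.imread('pics/t14.png')
cv2.imwrite('pics/v14.png',np.vstack([np.hstack([cv2.resize(a,(400,300)),cv2.resize(b[90:240,180:380],(400,300))]),cv2.resize(c[150:270,160:420],(800,300),interpolation=cv2.INTER_AREA)]))
Q=frame([0,0,-1],[1,0,0])
rows([([.44,.2,.19],Q,5),([.433,.009,.15],Q,9),([.433,.009,.035],Q,7)])
E
```

```text
[0.5197202  0.22496583 0.19051462] [[-0.0, 1.0, 0.004], [0.011, 0.004, -1.0], [-1.0, -0.0, -0.011]] [-0.68475995 -0.31811595 -1.60756367] [ 0.11019797 -0.0072448  -0.03623829] 0.01618318599648294 28.8 [-1.    0.54  0.71  1.8  -0.44  0.95 -0.1 ]
N 5 rot [ 0.01 -0.02  0.  ] dp [-0.01, -0.53, 0.16]
N 9 rot [0. 0. 0.] dp [0.15, -0.03, 0.71]
N 7 rot [0. 0. 0.] dp [0.55, 0.0, 0.0]
```

View pics/v14.png

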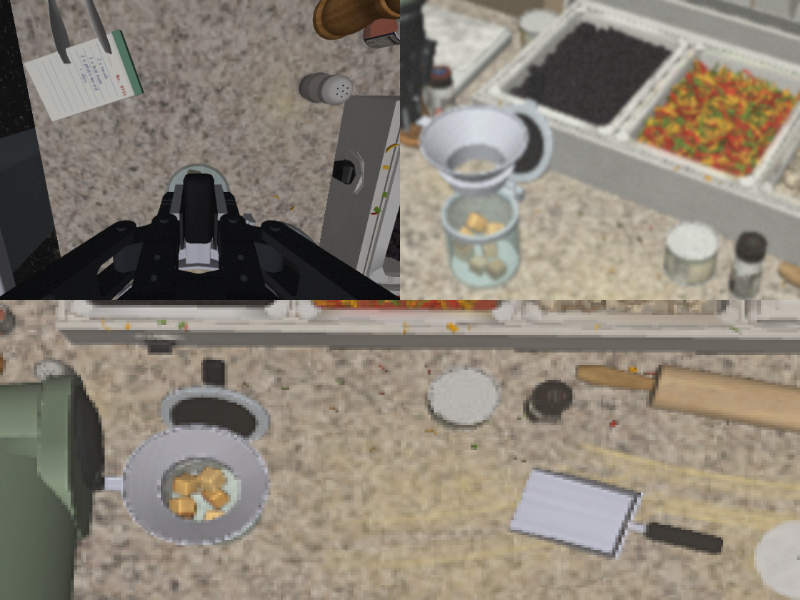

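Emit:
arm_command(delta_pos=[[-0.01, -0.53, 0.16], [-0.01, -0.53, 0.16], [-0.01, -0.53, 0.16], [-0.01, -0.53, 0.16], [-0.01, -0.53, 0.16]], rotation=[[0, 0, 0], [0, 0, 0], [0, 0, 0], [0, 0, 0], [0, 0, 0]])

```text
clock: 29.45
position: [0.4375, 0.1993, 0.1881]
tool_rot: [-2.742, 1.563, 1.974]
force: [0.5, -0.4, -1.4]
grip_width: 0.0158
```

Emit:
arm_command(delta_pos=[[0, -0.03, 0.5], [0, -0.03, 0.71], [0, -0.03, 0.71], [0, -0.03, 0.71], [0, -0.03, 0.71], [0, -0.03, 0.71], [0, -0.03, 0.71], [0, -0.03, 0.71], [0, -0.03, 0.71], [0, 0, 0.2]], rotation=[[0, 0, 0], [0, 0, 0], [0, 0, 0], [0, 0, 0], [0, 0, 0], [0, 0, 0], [0, 0, 0], [0, 0, 0], [0, 0, 0], [0, 0, 0]])

```text
clock: 30.45
position: [0.4288, -0.0042, 0.185]
tool_rot: [-2.272, 1.564, 2.444]
force: [-0.5, 0.6, -2.6]
grip_width: 0.0163
```

```bash
python3 - <<'E'
from sc import *
s,p,Rm=st();print(p,Rm.round(3).tolist(),s['force'],s['grip_width'],s['clock'],s['qpos'].round(2))
Q=frame([0,0,-1],[1,0,0])
rows([([.433,.005,.035],Q,10)])
E
```

```text
[ 0.42882732 -0.00421757  0.1849854 ] [[-0.005, 1.0, 0.004], [0.004, 0.004, -1.0], [-1.0, -0.005, -0.004]] [-0.46361541  0.62823884 -2.55711598] 0.01633507319315445 30.45 [-0.76  0.33  0.8   2.14 -0.33  0.81  0.25]
N 10 rot [0. 0. 0.] dp [0.5, 0.02, -0.03]
```

Emit:
arm_command(delta_pos=[[0.5, 0, -0.03], [0.6, 0, -0.03], [0.6, 0, -0.03], [0.6, 0, -0.03], [0.6, 0, -0.03], [0.6, 0, -0.03], [0.6, 0, -0.03], [0.5, 0, -0.03], [0.3, 0, 0], [0, 0, 0]], rotation=[[0, 0, 0], [0, 0, 0], [0, 0, 0], [0, 0, 0], [0, 0, 0], [0, 0, 0], [0, 0, 0], [0, 0, 0], [0, 0, 0], [0, 0, 0]])

```text
clock: 31.45
position: [0.43, 0.0021, 0.0306]
tool_rot: [-2.132, 1.564, 2.582]
force: [0.9, -0.4, -0.3]
grip_width: 0.0164
```

```bash
python3 - <<'E'
from sc import *
s,p,Rm=st();print(p,Rm.round(3).tolist(),s['force'],s['moment'],s['grip_width'],s['clock'],s['qpos'].round(2))
E
```

```text
[0.43001879 0.00210146 0.03057485] [[-0.006, 1.0, 0.001], [0.004, 0.001, -1.0], [-1.0, -0.006, -0.004]] [ 0.89738712 -0.3765782  -0.27762433] [ 0.12714054 -0.04871263  0.04888678] 0.01638748345585226 31.45 [-0.49  0.61  0.47  2.24 -0.66  0.44  0.52]
```

Emit:
arm_command(delta_pos=[[0.1, 0, 0], [0.1, 0, 0], [0, 0, 0]], rotation=[[0, 0, 0], [0, 0, 0], [0, 0, 0]])

```text
clock: 31.75
position: [0.4308, 0.0021, 0.0251]
tool_rot: [-2.29, 1.565, 2.424]
force: [0.3, 0.5, -1.4]
grip_width: 0.0166
```

Emit:
arm_command(delta_pos=[[0.06, 0, 0], [0, 0, 0]], rotation=[[0, 0, 0], [0, 0, 0]])

```text
clock: 31.95
position: [0.4312, 0.0022, 0.0237]
tool_rot: [-2.47, 1.566, 2.244]
force: [-0.5, 0.6, -1.2]
grip_width: 0.0163
```

Emit:
arm_command(delta_pos=[[0.04, 0, 0], [0.04, 0, 0], [0, 0, 0]], rotation=[[0, 0, 0], [0, 0, 0], [0, 0, 0]])

```text
clock: 32.25
position: [0.4315, 0.0027, 0.0216]
tool_rot: [-2.687, 1.566, 2.028]
force: [-0.4, 0.3, 2.4]
grip_width: 0.0162
```

```bash
python3 - <<'E'
from sc import *
s,p,Rm=st();print(p,s['force'],s['moment'])
for i in range(3):
    snap('scene','x.png') if i==0 else None
    s,_,_=st();print(s['force'])
E
```

```text
[0.43154989 0.00272762 0.02163814] [-0.41690636  0.32165499  2.38353381] [-0.20020465  0.17777367 -0.02066576]
[-0.74162343  1.40956636  3.37429789]
[-0.74162343  1.40956636  3.37429789]
[-0.74162343  1.40956636  3.37429789]
```

Emit:
arm_command(delta_pos=[[0, 0, 0], [0, 0, 0], [0, 0, 0], [0, 0, 0], [0, 0, 0]], rotation=[[0, 0, 0], [0, 0, 0], [0, 0, 0], [0, 0, 0], [0, 0, 0]], gripper=-0.1)

```text
clock: 32.8
position: [0.4316, 0.0022, 0.0217]
tool_rot: [-2.66, 1.566, 2.054]
force: [-1.0, -0.3, -0.4]
grip_width: 0.0468
```

Emit:
arm_command(delta_pos=[[-0.3, 0, 0], [-0.6, 0, 0], [-0.9, 0, 0], [-1, 0, 0], [-1, 0, 0], [-1, 0, 0], [-1, 0, 0], [-1, 0, 0], [-1, 0, 0]], rotation=[[0, 0, 0], [0, 0, 0], [0, 0, 0], [0, 0, 0], [0, 0, 0], [0, 0, 0], [0, 0, 0], [0, 0, 0], [0, 0, 0]])

```text
clock: 33.7
position: [0.4283, -0.0015, 0.2655]
tool_rot: [-1.738, 1.56, 2.97]
force: [0.0, 1.1, 0.5]
grip_width: 0.0466
```

```bash
python3 - <<'E'
from sc import *
s,p,Rm=st();print(p,s['force'],s['grip_width'],s['clock'],s['qpos'].round(2))
b=snap('top','t16.png');snap('scene','s16.png')
t=cam('top')
# funnel ring / jar: Hough
g=cv2.cvtColor(b,cv2.COLOR_RGB2GRAY)[150:290,170:300]
g=cv2.resize(g,None,fx=4,fy=4,interpolation=cv2.INTER_CUBIC)
c=cv2.HoughCircles(g,cv2.HOUGH_GRADIENT,1,60,param1=80,param2=30,minRadius=50,maxRadius=100)
if c is not None:
    for x,y,r in c[0][:6]:
        u,v=x/4+170,y/4+150;print((u,v,r/4),'z.068',plane(t,u,v,.068),'z.106',plane(t,u,v,.106),'r m',r/4/529.8*1.6)
y=np.array([.105,.9945,0])
for sg in (1,-1): rows([([.5,.06,.29],frame([0,0,-1],sg*y),14),([.644,.1035,.29],frame([0,0,-1],sg*y),10)])
E
```

```text
[ 0.4283418  -0.00151817  0.26547015] [0.01688816 1.05328961 0.53621402] 0.04662380074981996 33.7 [-0.92  0.2   0.92  2.03 -0.19  1.01  0.09]
N 14 rot [-1.   -0.01  0.  ] dp [[-0.05, 0.17, -0.15], [-0.05, 0.18, -0.13], [-0.05, 0.19, -0.11], [-0.05, 0.2, -0.09], [-0.05, 0.21, -0.07], [-0.05, 0.22, -0.04], [-0.05, 0.22, -0.02], [-0.05, 0.22, 0.0], [-0.05, 0.22, 0.03], [-0.05, 0.22, 0.05], [-0.05, 0.21, 0.07], [-0.05, 0.2, 0.09], [-0.05, 0.19, 0.11], [-0.05, 0.18, 0.13]]
N 10 rot [0. 0. 0.] dp [0.0, 0.19, 0.46]
N 14 rot [1.14 0.   0.01] dp [[-0.05, 0.17, -0.15], [-0.05, 0.15, -0.17], [-0.05, 0.13, -0.18], [-0.05, 0.1, -0.2], [-0.05, 0.08, -0.21], [-0.05, 0.05, -0.21], [-0.05, 0.03, -0.22], [-0.05, 0.0, -0.22], [-0.05, -0.02, -0.22], [-0.05, -0.05, -0.22], [-0.05, -0.08, -0.21], [-0.05, -0.1, -0.2], [-0.05, -0.12, -0.18], [-0.05, -0.14, -0.17]]
N 10 rot [0. 0. 0.] dp [0.0, -0.19, -0.46]
```

Emit:
arm_command(delta_pos=[[-0.05, 0.17, -0.15], [-0.05, 0.18, -0.13], [-0.05, 0.19, -0.11], [-0.05, 0.2, -0.09], [-0.05, 0.21, -0.07], [-0.05, 0.22, -0.04], [-0.05, 0.22, -0.02], [-0.05, 0.22, 0], [-0.05, 0.22, 0.03], [-0.05, 0.22, 0.05]], rotation=[[-1, 0, 0], [-1, 0, 0], [-1, 0, 0], [-1, 0, 0], [-1, 0, 0], [-1, 0, 0], [-1, 0, 0], [-1, 0, 0], [-1, 0, 0], [-1, 0, 0]])

```text
clock: 34.8
position: [0.4763, 0.0424, 0.2834]
tool_rot: [-3.108, 1.558, 2.683]
force: [0.5, -0.5, 0.4]
grip_width: 0.047
```

Emit:
arm_command(delta_pos=[[-0.05, 0.21, 0.07], [-0.05, 0.2, 0.09], [-0.05, 0.19, 0.11], [-0.05, 0.18, 0.13]], rotation=[[-1, 0, 0], [-1, 0, 0], [-1, 0, 0], [-1, 0, 0]])

```text
clock: 35.2
position: [0.4943, 0.0601, 0.2892]
tool_rot: [2.912, 1.556, 2.854]
force: [0.1, -0.4, 0.6]
grip_width: 0.0472
```

```bash
cat > lid.py <<'E'
from h import *
def darks(name,x0=0,x1=560,y0=0,y1=420,mn=150,th=50,f=None):
    w=cam(name);im=snap(name,f or 'tmp.png')
    dk=np.zeros(im.shape[:2],np.uint8);dk[y0:y1,x0:x1]=im[y0:y1,x0:x1].max(2)<th
    n,l,stt,ce=cv2.connectedComponentsWithStats(dk)
    return w,[(stt[i],ce[i],l==i) for i in range(1,n) if stt[i,4]>mn]
E
python3 - <<'E'
from lid import *
s,p,Rm=st();print(p,Rm.round(3).tolist(),s['clock'],s['qpos'].round(2))
w,D=darks('wrist',f='w17.png')
L=[.6437,.1035,.2378];print('pred lever',proj(w,L),'jar mouth',proj(w,[.516,.117,.106]),'tcp',proj(w,p))
for a,c,_ in D: print(a,c.round(1),plane(w,*c,.238))
w2,D2=darks('top',200,260,165,215,20,70)
for a,c,_ in D2: print('top',a,c.round(1))
E
```

```text
[0.49426981 0.06006375 0.28920843] [[-0.014, 0.058, 0.998], [0.004, 0.998, -0.058], [-1.0, 0.003, -0.014]] 35.2 [-0.69  0.27  0.57  1.83 -0.17  1.1   1.46]
pred lever [340.32662869 395.84600356] jar mouth [330.15574481 202.17643799] tcp [276.55238797 257.44312016]
[547 114  13  48 442] [554.1 138.4] [0.44512147 0.24122617 0.238     ]
[203 117  40  17 588] [222.8 124.6] [0.42431882 0.03012582 0.238     ]
[    0   261   560   159 44877] [286.9 366.7] [0.61203358 0.06131692 0.238     ]
[ 87 274  20  32 403] [ 96.4 287.9] [ 0.53402956 -0.07407113  0.238     ]
[  37  299   44   37 1091] [ 59.  316.7] [ 0.55629421 -0.10711218  0.238     ]
[537 326  23  55 374] [547.2 353.8] [0.61212871 0.26544997 0.238     ]
top [207 166  10   5  30] [211.5 168. ]
top [226 174   7  10  66] [229.  178.4]
top [257 187   3  28  59] [258.2 200.4]
top [200 197   2  18  33] [200.5 206.2]
```

Emit:
arm_command(delta_pos=[[0, 0.17, 0.4], [0, 0.17, 0.52], [0, 0.17, 0.52], [0, 0.17, 0.52], [0, 0.17, 0.52], [0, 0.17, 0.52], [0, 0.17, 0.52], [0, 0.17, 0.52], [0, 0.17, 0.5], [0, 0.17, 0.3]], rotation=[[0.05, 0, 0], [0.05, 0, 0], [0.05, 0, 0], [0.05, 0, 0], [0.05, 0, 0], [0.05, 0, 0], [0.05, 0, 0], [0.05, 0, 0], [0.05, 0, 0], [0.05, 0, 0]])

```text
clock: 36.3
position: [0.6513, 0.0972, 0.2849]
tool_rot: [-3.112, 1.554, 3.022]
force: [-0.6, -0.2, 0.7]
grip_width: 0.0467
```

```bash
python3 - <<'E'
from lid import *
s,p,Rm=st();print(p,Rm.round(3).tolist(),s['clock'],s['qpos'].round(2),s['force'])
w,D=darks('wrist',f='w18.png')
L=np.array([.6437,.1035,.2378]);print('pred lever',proj(w,L),'ends',proj(w,L+[.0092,0,.018]),proj(w,L-[.0092,0,.018]),'tcp',proj(w,p))
for a,c,m in D: print(a,c.round(1),plane(w,*c,.238))
c=[x for x in D if abs(x[1][0]-280)<60]
im=cv2.imread('pics/w18.png').max(2)
for r in range(150,300,10): print(r,(np.flatnonzero(np.diff((im[r,200:370]<50).astype(int)))+200).tolist())
E
```

```text
[0.65134756 0.09721599 0.28493077] [[-0.017, 0.148, 0.989], [0.002, 0.989, -0.148], [-1.0, -0.001, -0.017]] 36.3 [-0.57  0.58  0.55  1.41 -0.31  1.26  1.43] [-0.61413115 -0.17100972  0.73609936]
pred lever [284.61945914 216.62754146] ends [287.25790432 239.04344834] [282.30368236 196.95298573] tcp [276.85445747 257.48986308]
[ 237  116   99   59 4611] [285.9 145.1] [0.59692071 0.11104328 0.238     ]
[ 36 190  25  30 488] [ 48.2 204.1] [ 0.61174169 -0.05058131  0.238     ]
[ 273  195   34   47 1451] [289.1 218.1] [0.64511172 0.1063182  0.238     ]
[  0 203  24  39 686] [  9.8 221.6] [ 0.61959922 -0.0804166   0.238     ]
[338 209  24  16 228] [350.2 215.4] [0.64929055 0.14713614 0.238     ]
[496 217  37  36 453] [508. 231.] [0.67624116 0.25212727 0.238     ]
[547 220  13  28 276] [554.  233.4] [0.68268891 0.28318511 0.238     ]
[    0   258   560   162 50494] [289.7 360.6] [0.75917827 0.09080058 0.238     ]
[187 272  18  17 177] [195.6 280.6] [0.68151556 0.03400578 0.238     ]
150 [236, 335]
160 [241, 329]
170 [258, 311]
180 []
190 []
200 [273, 303]
210 [272, 304, 347, 360]
220 [272, 305, 338, 347, 348, 349]
230 [272, 306]
240 [275, 302]
250 []
260 []
270 [218, 226, 323, 336, 349]
280 [201, 214, 227, 264, 340, 353]
290 [210, 227, 265, 344, 357]
```

```bash
python3 - <<'E'
from lid import *
Q=frame([0,0,-1],[.087,.996,0])
rows([([.645,.106,.25],Q,4),([.645,.106,.2],Q,4)])
E
```

```text
N 4 rot [-0.15 -0.04  0.  ] dp [0.29, 0.06, -0.06]
N 4 rot [0. 0. 0.] dp [0.42, 0.0, 0.0]
```

Emit:
arm_command(delta_pos=[[0.29, 0.06, -0.06], [0.29, 0.06, -0.06], [0.29, 0.06, -0.06], [0.29, 0.06, -0.06], [0.3, 0, 0], [0.3, 0, 0], [0.3, 0, 0], [0.2, 0, 0]], rotation=[[-0.15, -0.04, 0], [-0.15, -0.04, 0], [-0.15, -0.04, 0], [-0.15, -0.04, 0], [0, 0, 0], [0, 0, 0], [0, 0, 0], [0, 0, 0]])

```text
clock: 37.15
position: [0.6434, 0.1065, 0.2103]
tool_rot: [-1.546, 1.57, -1.631]
force: [0.4, 1.6, 0.3]
grip_width: 0.0471
```

```bash
python3 - <<'E'
from lid import *
s,p,Rm=st();print(p,Rm.round(3).tolist(),s['clock'],s['force'])
w,D=darks('wrist',f='w19.png')
for z in (.238,):
  L=np.array([.645,.106,z]);print('pred lever',proj(w,L),'ends',proj(w,L+[.0092,0,.018]),proj(w,L-[.0092,0,.018]),'tcp',proj(w,p))
for a,c,m in D:
    if 200<c[0]<370:print(a,c.round(1),plane(w,*c,.238))
im=cv2.imread('pics/w19.png').max(2)
for r in range(180,330,10): print(r,(np.flatnonzero(np.diff((im[r,200:370]<50).astype(int)))+200).tolist())
Q=frame([0,0,-1],[.087,.996,0])
rows([([.645,.106,.197],Q,2)])
E
```

```text
[0.64340784 0.10653241 0.21034043] [[-0.0, 0.085, 0.996], [-0.001, 0.996, -0.085], [-1.0, -0.001, 0.0]] 37.15 [0.36049911 1.60552271 0.32810152]
pred lever [275.62029184 286.21256298] ends [277.20762343 327.19063396] [274.30052802 252.14194037] tcp [276.69342406 257.43555577]
[ 214  129  132   87 9181] [279.4 172.1] [0.59144537 0.11226743 0.238     ]
[338 239  33  22 436] [353.4 248.6] [0.62893279 0.14249477 0.238     ]
[    0   248   560   172 48513] [281.7 362.4] [0.68861088 0.10528769 0.238     ]
180 [214, 345]
190 [219, 341]
200 [229, 333]
210 [249, 316]
220 []
230 []
240 [345, 364]
250 [258, 294, 338, 367]
260 [255, 299, 353, 361]
270 [218, 226, 254, 299, 328, 336]
280 [201, 214, 227, 253, 299, 328, 340, 353, 365]
290 [210, 227, 253, 300, 328, 344, 357]
300 [207, 227, 251, 300, 328, 347, 362]
310 [200, 207, 225, 251, 300, 330, 346, 354]
320 [222, 249]
N 2 rot [0.01 0.   0.01] dp [0.21, 0.0, 0.03]
```

Emit:
arm_command(delta_pos=[[0.18, 0, 0.03], [0.17, 0, 0.03]], rotation=[[0, 0, 0], [0, 0, 0]])

```text
clock: 37.4
position: [0.6454, 0.1061, 0.1987]
tool_rot: [-1.71, 1.57, -1.795]
force: [-1.1, 0.7, -0.1]
grip_width: 0.0467
```

Emit:
arm_command(delta_pos=[[0, 0, 0], [0, 0, 0], [0, 0, 0], [0, 0, 0], [0, 0, 0]], rotation=[[0, 0, 0], [0, 0, 0], [0, 0, 0], [0, 0, 0], [0, 0, 0]], gripper=1, grip_force=25)

```text
clock: 37.9
position: [0.6454, 0.1065, 0.1985]
tool_rot: [-2.753, 1.57, -2.839]
force: [-0.9, 0.9, -1.9]
grip_width: 0.0218
```

```bash
cat >> lid.py <<'E'
xj=np.array([.996,-.087,0]);H=np.array([.5778,.1116,.110])
def lev(th,r=.144): return H+r*(-np.cos(th)*xj+np.sin(th)*np.array([0,0,1]))
def arc(th0,th1,N,r=.144,k=.037,roll=0):
    """rows for const tool orientation; deltas of lever point"""
    s,p,Rm=st();P=[lev(t,r) for t in np.linspace(th0,th1,N+1)]
    for a,b in zip(P,P[1:]): print((Rm.T@(b-a)/.03).round(2).tolist())
def where(k=.037):
    s,p,Rm=st();g=p-k*Rm[:,0];v=g-H;x=v@xj;return dict(g=g.round(4),th=np.arctan2(v[2],-x).round(3),r=np.hypot(x,v[2]).round(4),f=s['force'].round(1),gw=s['grip_width'].round(4),t=s['clock'],q=s['qpos'].round(2))
E
python3 - <<'E'
from lid import *
print(where());print(where(.033))
w=where()
arc(w['th'],1.45,8,w['r'])
E
```

```text
Traceback (most recent call last):
  File "lid.py", line 14, in where
    s,p,Rm=st();g=p-k*Rm[:,0];v=g-H;x=v@xj;return dict(g=g.round(4),th=np.arctan2(v[2],-x).round(3),r=np.hypot(x,v[2]).round(4),f=s['force'].round(1),gw=s['grip_width'].round(4),t=s['clock'],q=s['qpos'].round(2))
                                                                                                                                                         ^^^^^^^^^^^^^^^^^^^^^
AttributeError: 'float' object has no attribute 'round'
```

```bash
sed -i "s/s\['grip_width'\].round(4)/round(float(s['grip_width']),4)/" lid.py; python3 - <<'E'
from lid import *
w=where(.039);print(w);print(H,lev(2.06))
arc(2.06,1.5,9,.144)
E
```

```text
{'g': array([0.6454, 0.1065, 0.2375]), 'th': np.float64(2.059), 'r': np.float64(0.1444), 'f': array([-0.9,  0.9, -1.9]), 'gw': 0.0218, 't': 37.9, 'q': array([-0.57,  0.63,  0.5 ,  1.54, -0.33,  1.05,  1.51])}
[0.5778 0.1116 0.11  ] [0.64519825 0.1057128  0.23710986]
[-0.13, 0.0, -0.27]
[-0.11, 0.0, -0.28]
[-0.1, 0.0, -0.28]
[-0.08, 0.0, -0.29]
[-0.06, 0.0, -0.29]
[-0.04, 0.0, -0.3]
[-0.03, 0.0, -0.3]
[-0.01, 0.0, -0.3]
[0.01, 0.0, -0.3]
```

Emit:
arm_command(delta_pos=[[-0.13, 0, -0.27], [-0.11, 0, -0.28], [-0.1, 0, -0.28]], rotation=[[0, 0, 0], [0, 0, 0], [0, 0, 0]])

```text
clock: 38.2
position: [0.6197, 0.1091, 0.2092]
tool_rot: [0.249, 1.57, 0.163]
force: [1.1, 1.0, -2.7]
grip_width: 0.0216
```

```bash
python3 - <<'E'
from lid import *
w=where(.039);print(w)
arc(w['th'],1.5,7,.144)
w2,D2=darks('top',200,260,150,240,20,70,f='t20.png')
for a,c,_ in D2: print('top',a,c.round(1))
E
```

```text
{'g': array([0.6196, 0.1091, 0.2482]), 'th': np.float64(1.865), 'r': np.float64(0.1444), 'f': array([ 1.1,  1. , -2.7]), 'gw': 0.0216, 't': 38.2, 'q': array([-0.6 ,  0.58,  0.51,  1.61, -0.32,  1.04,  1.49])}
[-0.07, 0.0, -0.24]
[-0.05, 0.0, -0.24]
[-0.04, 0.0, -0.25]
[-0.03, 0.0, -0.25]
[-0.02, 0.0, -0.25]
[-0.0, 0.0, -0.25]
[0.01, 0.0, -0.25]
top [233 150  16  58 403] [238.9 176.5]
top [200 234  21   6  81] [207.5 237.2]
```

Forces are small and the arc fits. Continuing.

Emit:
arm_command(delta_pos=[[-0.07, 0, -0.24], [-0.05, 0, -0.24], [-0.04, 0, -0.25], [-0.03, 0, -0.25], [-0.02, 0, -0.25], [0, 0, -0.25], [0.01, 0, -0.25]], rotation=[[0, 0, 0], [0, 0, 0], [0, 0, 0], [0, 0, 0], [0, 0, 0], [0, 0, 0], [0, 0, 0]])

```text
clock: 38.95
position: [0.5631, 0.1139, 0.217]
tool_rot: [0.35, 1.568, 0.264]
force: [2.9, 1.7, -1.6]
grip_width: 0.0214
```

```bash
python3 - <<'E'
from lid import *
w=where(.039);print(w)
arc(w['th'],1.0,8,.144)
snap('scene','s21.png');snap('wrist','w21.png')
# lid visible? compare ring grey region in scene: predicted lever & disc centre pixels
s=cam('scene')
print(proj(s,lev(w['th'],.062)),proj(s,H))
E
```

```text
{'g': array([0.563 , 0.1139, 0.256 ]), 'th': np.float64(1.469), 'r': np.float64(0.1468), 'f': array([ 2.9,  1.7, -1.6]), 'gw': 0.0214, 't': 38.95, 'q': array([-0.68,  0.48,  0.53,  1.75, -0.28,  0.99,  1.45])}
[0.04, 0.0, -0.28]
[0.05, 0.0, -0.28]
[0.07, 0.0, -0.27]
[0.08, 0.0, -0.27]
[0.1, 0.0, -0.26]
[0.12, 0.0, -0.26]
[0.13, 0.0, -0.25]
[0.14, 0.0, -0.24]
[231.86769212 166.8928505 ] [234.59612295 182.66994123]
```

Emit:
arm_command(delta_pos=[[0.07, 0, -0.28], [0.08, 0, -0.28], [0.09, 0, -0.27], [0.1, 0, -0.27]], rotation=[[0, 0, 0], [0, 0, 0], [0, 0, 0], [0, 0, 0]])

```text
clock: 39.45
position: [0.529, 0.1174, 0.2067]
tool_rot: [0.463, 1.567, 0.378]
force: [1.0, 2.8, 4.9]
grip_width: 0.0212
```

```bash
python3 - <<'E'
from lid import *
w=where(.039);print(w)
# deltas from the actual point back on to the true arc
def arc2(th1,N):
    s,p,Rm=st();g=p-.039*Rm[:,0];P=[g]+[lev(t)+(np.array([0,0,0])) for t in np.linspace(w['th'],th1,N+1)[1:]]
    for a,b in zip(P,P[1:]): print((Rm.T@(b-a)/.03).round(2).tolist())
arc2(.75,9)
E
```

```text
{'g': array([0.5289, 0.1174, 0.2457]), 'th': np.float64(1.223), 'r': np.float64(0.1443), 'f': array([1. , 2.8, 4.9]), 'gw': 0.0212, 't': 39.45, 'q': array([-0.72,  0.43,  0.53,  1.84, -0.27,  0.93,  1.42])}
[0.1, -0.05, -0.23]
[0.1, 0.0, -0.23]
[0.12, 0.0, -0.22]
[0.13, 0.0, -0.22]
[0.14, 0.0, -0.21]
[0.15, 0.0, -0.2]
[0.16, 0.0, -0.2]
[0.17, 0.0, -0.19]
[0.18, 0.0, -0.18]
```

Emit:
arm_command(delta_pos=[[0.05, -0.03, -0.24], [0.08, 0, -0.23], [0.11, 0, -0.22], [0.13, 0, -0.22], [0.14, 0, -0.21]], rotation=[[0, 0, 0], [0, 0, 0], [0, 0, 0], [0, 0, 0], [0, 0, 0]])

```text
clock: 39.95
position: [0.4922, 0.1198, 0.19]
tool_rot: [0.528, 1.566, 0.444]
force: [1.5, 2.9, 1.7]
grip_width: 0.0216
```

```bash
cat >> lid.py <<'E'
def arc2(th0,th1,N,r):
    s,p,Rm=st();g=p-.039*Rm[:,0];P=[g]+[lev(t,r) for t in np.linspace(th0,th1,N+1)[1:]]
    for a,b in zip(P,P[1:]): print((Rm.T@(b-a)/.03).round(2).tolist())
E
python3 - <<'E'
from lid import *
w=where(.039);print(w)
arc2(w['th'],.5,9,.145)
E
```

```text
{'g': array([0.492 , 0.1198, 0.229 ]), 'th': np.float64(0.944), 'r': np.float64(0.1469), 'f': array([1.5, 2.9, 1.7]), 'gw': 0.0216, 't': 39.95, 'q': array([-0.76,  0.4 ,  0.53,  1.95, -0.26,  0.86,  1.4 ])}
[0.2, -0.02, -0.15]
[0.15, 0.0, -0.18]
[0.16, 0.0, -0.18]
[0.17, 0.0, -0.17]
[0.18, 0.0, -0.16]
[0.19, 0.0, -0.15]
[0.19, -0.0, -0.14]
[0.2, -0.0, -0.13]
[0.21, -0.0, -0.12]
```

Emit:
arm_command(delta_pos=[[0.15, -0.02, -0.18], [0.16, 0, -0.18], [0.17, 0, -0.17], [0.18, 0, -0.17], [0.19, 0, -0.16]], rotation=[[0, 0, 0], [0, 0, 0], [0, 0, 0], [0, 0, 0], [0, 0, 0]])

```text
clock: 40.45
position: [0.4632, 0.1217, 0.1621]
tool_rot: [0.777, 1.568, 0.693]
force: [-1.7, 3.6, 3.5]
grip_width: 0.0216
```

```bash
python3 - <<'E'
from lid import *
w=where(.039);print(w)
arc2(w['th'],.2,9,.1465)
E
```

```text
{'g': array([0.4632, 0.1216, 0.2011]), 'th': np.float64(0.67), 'r': np.float64(0.1468), 'f': array([-1.7,  3.6,  3.5]), 'gw': 0.0216, 't': 40.45, 'q': array([-0.78,  0.4 ,  0.52,  2.04, -0.28,  0.77,  1.39])}
[0.21, -0.0, -0.14]
[0.21, 0.0, -0.14]
[0.22, -0.0, -0.13]
[0.23, -0.0, -0.12]
[0.23, -0.0, -0.11]
[0.24, -0.0, -0.1]
[0.24, -0.0, -0.08]
[0.25, -0.0, -0.07]
[0.25, -0.0, -0.06]
```

Emit:
arm_command(delta_pos=[[0.19, 0.03, -0.16], [0.2, 0.02, -0.14], [0.22, 0, -0.13], [0.23, 0, -0.12], [0.23, 0, -0.11]], rotation=[[0, 0, 0], [0, 0, 0], [0, 0, 0], [0, 0, 0], [0, 0, 0]])

```text
clock: 40.95
position: [0.441, 0.1249, 0.1268]
tool_rot: [1.139, 1.57, 1.056]
force: [-2.9, 2.0, 3.0]
grip_width: 0.0211
```

```bash
python3 - <<'E'
from lid import *
w=where(.039);print(w)
arc2(w['th'],.1,6,.1475)
arc2(w['th'],0,8,.1475)
E
```

```text
{'g': array([0.441 , 0.1248, 0.1658]), 'th': np.float64(0.386), 'r': np.float64(0.1483), 'f': array([-2.9,  2. ,  3. ]), 'gw': 0.0211, 't': 40.95, 'q': array([-0.78,  0.42,  0.48,  2.12, -0.32,  0.66,  1.41])}
[0.23, -0.04, -0.05]
[0.22, 0.0, -0.07]
[0.23, -0.0, -0.06]
[0.23, -0.0, -0.05]
[0.23, -0.0, -0.04]
[0.23, -0.0, -0.03]
[0.23, -0.04, -0.06]
[0.23, 0.0, -0.07]
[0.23, -0.0, -0.06]
[0.23, -0.0, -0.05]
[0.23, -0.0, -0.04]
[0.24, -0.0, -0.03]
[0.24, -0.0, -0.02]
[0.24, -0.0, -0.01]
```

Emit:
arm_command(delta_pos=[[0.22, 0.01, -0.1], [0.22, 0, -0.09], [0.22, 0, -0.07], [0.2, 0, -0.05]], rotation=[[0, 0, 0], [0, 0, 0], [0, 0, 0], [0, 0, 0]])

```text
clock: 41.35
position: [0.4304, 0.1258, 0.0983]
tool_rot: [2.433, 1.57, 2.35]
force: [-2.5, 3.2, 1.6]
grip_width: 0.0217
```

```bash
python3 - <<'E'
from lid import *
w=where(.039);print(w)
arc2(w['th'],0,6,.149)
b=snap('top','t22.png');snap('scene','s22.png')
E
```

```text
{'g': array([0.4304, 0.1258, 0.1373]), 'th': np.float64(0.182), 'r': np.float64(0.1506), 'f': array([-2.5,  3.2,  1.6]), 'gw': 0.0217, 't': 41.35, 'q': array([-0.76,  0.46,  0.45,  2.16, -0.36,  0.58,  1.43])}
[0.16, -0.05, 0.03]
[0.15, 0.0, -0.02]
[0.15, 0.0, -0.02]
[0.15, -0.0, -0.01]
[0.15, -0.0, -0.01]
[0.15, -0.0, -0.0]
```

Emit:
arm_command(delta_pos=[[0.15, 0.01, -0.02], [0.15, 0.01, -0.01], [0.15, 0, -0.01], [0.12, 0, 0]], rotation=[[0, 0, 0], [0, 0, 0], [0, 0, 0], [0, 0, 0]])

```text
clock: 41.85
position: [0.4292, 0.1263, 0.0802]
tool_rot: [3.014, 1.57, 2.93]
force: [-3.6, 1.8, 1.7]
grip_width: 0.0218
```

```bash
python3 - <<'E'
from lid import *
print(where(.039))
E
```

```text
{'g': array([0.4292, 0.1263, 0.1192]), 'th': np.float64(0.062), 'r': np.float64(0.1495), 'f': array([-3.6,  1.8,  1.7]), 'gw': 0.0218, 't': 41.85, 'q': array([-0.74,  0.5 ,  0.42,  2.18, -0.38,  0.54,  1.45])}
```

Emit:
arm_command(delta_pos=[[0.08, 0, 0], [0.08, 0, 0], [0.06, 0, 0]], rotation=[[0, 0, 0], [0, 0, 0], [0, 0, 0]])

```text
clock: 42.15
position: [0.429, 0.1261, 0.0727]
tool_rot: [-2.946, 1.569, -3.03]
force: [-3.9, 1.5, 1.7]
grip_width: 0.0214
```

Emit:
arm_command(delta_pos=[[0.04, 0, 0], [0.04, 0, 0]], rotation=[[0, 0, 0], [0, 0, 0]])

```text
clock: 42.35
position: [0.429, 0.1261, 0.0701]
tool_rot: [-2.915, 1.569, -2.998]
force: [-2.8, 1.7, 1.1]
grip_width: 0.0215
```

Emit:
arm_command(delta_pos=[[0.04, 0, 0], [0.04, 0, 0]], rotation=[[0, 0, 0], [0, 0, 0]])

```text
clock: 42.55
position: [0.4291, 0.1261, 0.0676]
tool_rot: [-2.965, 1.57, -3.048]
force: [-2.9, 1.6, 1.9]
grip_width: 0.0216
```

```bash
python3 - <<'E'
from lid import *
print(where(.039))
w=cam('wrist');im=snap('wrist','w23.png');snap('scene','s23.png');snap('top','t23.png')
s=cam('scene');t=cam('top')
print('scene lever',proj(s,lev(0)),'disc c',proj(s,lev(0,.062)),'top',proj(t,lev(0)),proj(t,lev(0,.062)))
g=im.max(2)
for r in range(210,340,10): print(r,(np.flatnonzero(np.diff((g[r,200:370]<50).astype(int)))+200).tolist())
E
```

```text
{'g': array([0.4291, 0.1261, 0.1066]), 'th': np.float64(-0.023), 'r': np.float64(0.1494), 'f': array([-2.9,  1.6,  1.9]), 'gw': 0.0216, 't': 42.55, 'q': array([-0.72,  0.52,  0.39,  2.18, -0.4 ,  0.51,  1.47])}
scene lever [200.38093978 213.46817546] disc c [220.43779372 195.41432836] top [224.2107614  255.66147493] [227.38789234 228.7041071 ]
210 []
220 []
230 []
240 []
250 []
260 [249, 254, 301, 305]
270 [226, 236, 248, 254, 300, 306, 319, 328]
280 [220, 233, 246, 254, 300, 308, 321, 335]
290 [216, 231, 244, 254, 256, 310, 324, 338]
300 [213, 232, 243, 311, 322, 341]
310 [204, 351]
320 []
330 []
```

Emit:
arm_command(delta_pos=[[0.03, 0, 0], [0.03, 0, 0], [0, 0, 0]], rotation=[[0, 0, 0], [0, 0, 0], [0, 0, 0]])

```text
clock: 43.0
position: [0.4292, 0.1262, 0.0657]
tool_rot: [-2.974, 1.57, -3.057]
force: [-3.0, 1.9, 0.8]
grip_width: 0.0216
```

Emit:
arm_command(delta_pos=[[0.03, 0, 0], [0, 0, 0]], rotation=[[0, 0, 0], [0, 0, 0]])

```text
clock: 43.2
position: [0.4292, 0.1262, 0.0648]
tool_rot: [-2.986, 1.57, -3.069]
force: [-2.8, 1.6, 0.2]
grip_width: 0.0216
```

Emit:
arm_command(delta_pos=[[0.04, 0, 0], [0.04, 0, 0], [0, 0, 0]], rotation=[[0, 0, 0], [0, 0, 0], [0, 0, 0]])

```text
clock: 43.5
position: [0.4292, 0.1262, 0.0622]
tool_rot: [-2.971, 1.57, -3.055]
force: [-2.8, 2.3, 0.2]
grip_width: 0.0215
```

```bash
python3 - <<'E'
from lid import *
print(where(.039))
# lid angle: bright disc in wrist view -> left/right extremes vs known 108 mm diameter
w=cam('wrist');im=snap('wrist','w24.png')
g=cv2.cvtColor(im,cv2.COLOR_RGB2GRAY);hsv=cv2.cvtColor(im,cv2.COLOR_RGB2HSV)
for r in range(60,260,20): print(r,g[r,120:440:16].tolist())
for th in (0,.05,.1,.2):
    c=lev(th,.062);n=np.array([0,1,0])
    xl=-np.cos(th)*xj+np.sin(th)*np.array([0,0,1]);yl=np.array([.087,.996,0])
    print(th,[proj(w,c+.054*(np.cos(a)*xl+np.sin(a)*yl)).round().tolist() for a in (0,np.pi/2,np.pi,-np.pi/2)])
E
```

```text
{'g': array([0.4292, 0.1262, 0.1012]), 'th': np.float64(-0.059), 'r': np.float64(0.1495), 'f': array([-2.8,  2.3,  0.2]), 'gw': 0.0215, 't': 43.5, 'q': array([-0.71,  0.53,  0.38,  2.19, -0.41,  0.5 ,  1.48])}
60 [134, 130, 114, 133, 125, 128, 125, 119, 104, 125, 128, 127, 135, 126, 123, 130, 131, 121, 132, 136]
80 [130, 99, 110, 126, 125, 127, 132, 115, 106, 132, 112, 123, 115, 126, 104, 124, 146, 136, 137, 130]
100 [130, 121, 121, 124, 121, 131, 122, 139, 138, 130, 126, 123, 128, 124, 129, 135, 130, 131, 131, 131]
120 [94, 122, 113, 119, 112, 135, 133, 134, 141, 128, 135, 130, 129, 132, 139, 125, 126, 133, 131, 125]
140 [119, 124, 136, 120, 132, 131, 119, 127, 141, 134, 132, 120, 136, 141, 124, 142, 128, 129, 118, 138]
160 [116, 125, 105, 121, 115, 123, 124, 135, 140, 124, 110, 106, 128, 135, 135, 123, 109, 133, 113, 101]
180 [98, 129, 129, 103, 116, 132, 139, 135, 137, 127, 118, 132, 117, 125, 118, 123, 128, 139, 130, 124]
200 [145, 120, 125, 123, 119, 120, 124, 138, 134, 118, 100, 120, 137, 84, 132, 123, 119, 104, 125, 123]
220 [130, 136, 129, 132, 122, 131, 116, 116, 131, 133, 125, 123, 145, 128, 132, 101, 143, 128, 117, 103]
240 [137, 129, 128, 133, 137, 123, 136, 120, 121, 106, 134, 150, 116, 127, 106, 122, 122, 110, 112, 112]
0 [[272.0, 374.0], [384.0, 464.0], [273.0, 537.0], [162.0, 463.0]]
0.05 [[272.0, 385.0], [386.0, 471.0], [273.0, 538.0], [159.0, 470.0]]
0.1 [[272.0, 397.0], [387.0, 478.0], [273.0, 539.0], [157.0, 477.0]]
0.2 [[272.0, 426.0], [392.0, 494.0], [273.0, 541.0], [153.0, 493.0]]
```

Emit:
arm_command(delta_pos=[[0.04, 0, 0], [0.04, 0, 0], [0, 0, 0]], rotation=[[0, 0, 0], [0, 0, 0], [0, 0, 0]])

```text
clock: 43.85
position: [0.4274, 0.1264, 0.0595]
tool_rot: [-3.083, 1.567, 3.118]
force: [-1.7, 1.3, 0.7]
grip_width: 0.0215
```

Emit:
arm_command(delta_pos=[[0.04, 0, 0], [0, 0, 0]], rotation=[[0, 0, 0], [0, 0, 0]])

```text
clock: 44.05
position: [0.4264, 0.1266, 0.0581]
tool_rot: [-3.108, 1.565, 3.093]
force: [-3.3, 1.8, 1.3]
grip_width: 0.0217
```

```bash
python3 - <<'E'
from lid import *
print(where(.039))
im=snap('scene','s25.png');s=cam('scene');t=cam('top')
b=snap('top','t25.png')
for n,c,I,(x0,x1,y0,y1) in (('scene',s,im,(180,262,160,245)),('top',t,b,(200,256,195,262))):
    h=cv2.cvtColor(I,cv2.COLOR_RGB2HSV)
    print(n)
    for r in range(y0,y1,5): print(r,' '.join('%3d'%v for v in cv2.cvtColor(I,cv2.COLOR_RGB2GRAY)[r,x0:x1:4]))
    yl=np.array([.087,.996,0])
    for th in (0,.08,.16):
        cc=lev(th,.062);xl=-np.cos(th)*xj+np.sin(th)*np.array([0,0,1])
        print(th,[proj(c,cc+.054*(np.cos(a)*xl+np.sin(a)*yl)).round(1).tolist() for a in np.arange(8)*np.pi/4])
E
```

```text
{'g': array([0.4267, 0.1266, 0.0971]), 'th': np.float64(-0.085), 'r': np.float64(0.1524), 'f': array([-3.3,  1.8,  1.3]), 'gw': 0.0217, 't': 44.05, 'q': array([-0.71,  0.54,  0.38,  2.19, -0.42,  0.49,  1.48])}
scene
160 112 108 106 103  95  88  83  81 174 170 153 155 154 156 133  66  77 151 152 154 154
165 107 103 105 103  99  97  82 100 124 167 176 185 174 162 149  65  63 151 156 153 155
170 107 110 107 105 103 125  95  56 144 188 171 177 188 179 189 161 158 153 154 156 151
175 101 116 116 102  81  63  55 162 200 179 179 200 176 161 184 189 185 177 159 166 151
180  68  56  59  67  70  62  50 117 192 193 188 184 182 206 164 184 184 184 189 183 179
185  55  58  54  55  56  56  54 111 212 208 209 209 206 204 180 180 162 184 178 190 171
190  55  61  58  55  51  57  54 185 212 214 216 215 213 211 211 166 167 163 184 186 178
195  63  54  57  56  53  59  55 100 220 219 216 214 217 217 217 203 190 176 180 151 164
200  63 144  52  59  62  55  60 114 213 221 219 221 217 217 211 162 173 183 183 175 185
205 174  59  55  63  57  56  63  86 105  76 220 221 220 160 121 176 187 176 171 171 197
210
[... 1554 characters left out ...]
5
240  86  79  76  77  89 103  81  81  58  43 125 131 131 142
245  73  75  75  74  74  91  97  97  54  51 160 145 151 151
250  74  75  74  74  73  69 111 112  55  51 140 154 156 148
255  73  74  73  73  72  71  82 123  55  50 110 133 164 149
260  72  73  72  73  71  70  68 139  54  50  84 113 141 156
0 [[225.3, 246.4], [213.4, 239.9], [209.7, 226.9], [216.4, 215.0], [229.5, 211.1], [241.3, 217.6], [245.1, 230.6], [238.5, 242.5]]
0.08 [[225.0, 246.1], [213.1, 239.6], [209.5, 226.6], [216.3, 214.9], [229.4, 211.1], [241.3, 217.5], [245.0, 230.3], [238.3, 242.2]]
0.16 [[224.8, 245.5], [212.8, 239.0], [209.3, 226.2], [216.2, 214.7], [229.4, 211.1], [241.3, 217.3], [244.9, 230.0], [238.1, 241.7]]
```

```bash
python3 - <<'E'
from lid import *
s,p,Rm=st();print(p,Rm.round(3).tolist())
for f in ('s22','s23','s25'):
    g=cv2.cvtColor(cv2.imread(f'pics/{f}.png'),cv2.COLOR_BGR2GRAY)
    print(f)
    for c in (220,226,232): print(c,g[174:192,c].tolist(),'|',g[198:216,c].tolist())
    for r in (190,195,200): print('row',r,g[r,228:250].tolist())
    print('jar bottom',g[224:240,222].tolist())
E
```

```text
[0.42660904 0.1266251  0.05825227] [[-0.006, 0.082, 0.997], [0.0, 0.997, -0.082], [-1.0, -0.0, -0.006]]
s22
220 [173, 176, 179, 173, 173, 171, 182, 183, 187, 186, 190, 191, 191, 192, 193, 197, 201, 202] | [213, 216, 204, 169, 154, 164, 157, 152, 154, 166, 190, 193, 164, 146, 151, 161, 167, 169]
226 [191, 194, 188, 183, 189, 189, 180, 178, 180, 185, 186, 189, 187, 192, 195, 195, 198, 197] | [207, 206, 192, 175, 186, 204, 207, 206, 209, 211, 197, 160, 142, 153, 169, 176, 172, 172]
232 [172, 158, 151, 163, 183, 194, 203, 201, 192, 187, 182, 187, 186, 190, 189, 194, 195, 194] | [193, 166, 139, 149, 160, 174, 190, 199, 178, 141, 136, 146, 170, 191, 201, 199, 202, 198]
row 190 [193, 195, 196, 196, 195, 193, 193, 192, 191, 190, 191, 178, 166, 173, 184, 178, 168, 160, 157, 159, 160, 164]
row 195 [201, 200, 202, 196, 199, 197, 199, 196, 193, 188, 176, 165, 186, 198, 197, 195, 187, 177, 172, 175, 177, 173]
row 200 [173, 164, 158, 150, 139, 139, 151, 163, 189, 196, 163, 137, 160, 171, 178, 178, 175, 165, 173, 184, 180, 171]
jar bottom [148, 147, 156, 174, 195, 204, 205, 205, 194, 179, 173, 188,
[... 1354 characters left out ...]
19, 222, 221, 215, 193, 169, 149, 145, 153, 169, 178, 174, 173]
232 [175, 161, 151, 161, 175, 185, 206, 210, 207, 204, 203, 204, 208, 207, 207, 209, 211, 212] | [215, 217, 217, 218, 217, 218, 197, 160, 141, 130, 133, 145, 171, 190, 200, 202, 201, 203]
row 190 [213, 215, 213, 213, 211, 212, 211, 210, 211, 211, 192, 168, 166, 180, 185, 181, 167, 160, 157, 160, 163, 167]
row 195 [217, 217, 216, 217, 217, 215, 217, 214, 217, 216, 215, 213, 203, 196, 198, 199, 190, 174, 174, 176, 176, 176]
row 200 [217, 218, 216, 217, 217, 216, 218, 217, 211, 176, 133, 126, 162, 177, 177, 178, 173, 168, 175, 184, 183, 173]
jar bottom [148, 145, 153, 179, 197, 205, 206, 206, 196, 177, 174, 188, 200, 190, 184, 180]
```

Emit:
arm_command(delta_pos=[[0.04, 0, 0], [0.03, 0, 0], [0, 0, 0]], rotation=[[0, 0, 0], [0, 0, 0], [0, 0, 0]])

```text
clock: 44.45
position: [0.4251, 0.1274, 0.056]
tool_rot: [3.084, 1.562, 3.002]
force: [-3.1, 2.6, 2.8]
grip_width: 0.0213
```

```bash
cat > chk.py <<'E'
from lid import *
print(where(.039))
im=snap('scene','s26.png');g=cv2.cvtColor(im,cv2.COLOR_RGB2GRAY)
for c in (220,226,232): print(c,g[178:186,c].tolist(),'|',g[202:214,c].tolist())
for r in (190,195,200): print('row',r,g[r,234:246].tolist())
print('jar bottom',g[224:240,222].tolist())
E
python3 chk.py
```

```text
{'g': array([0.4255, 0.1274, 0.095 ]), 'th': np.float64(-0.097), 'r': np.float64(0.1538), 'f': array([-3.1,  2.6,  2.8]), 'gw': 0.0213, 't': 44.45, 'q': array([-0.71,  0.54,  0.37,  2.19, -0.42,  0.49,  1.48])}
220 [175, 173, 182, 191, 201, 209, 208, 210] | [222, 221, 219, 221, 222, 223, 207, 169, 158, 147, 139, 150]
226 [203, 199, 190, 185, 208, 205, 208, 206] | [220, 221, 221, 220, 217, 200, 155, 142, 141, 147, 161, 176]
232 [179, 190, 204, 211, 211, 205, 204, 204] | [220, 218, 200, 160, 133, 128, 134, 151, 172, 192, 198, 205]
row 190 [213, 212, 212, 204, 183, 156, 163, 185, 186, 178, 166, 157]
row 195 [217, 219, 218, 216, 203, 180, 187, 197, 198, 197, 189, 176]
row 200 [217, 215, 197, 157, 125, 143, 168, 177, 178, 178, 174, 170]
jar bottom [151, 149, 156, 175, 197, 206, 209, 205, 195, 184, 175, 185, 198, 194, 184, 181]
```

Emit:
arm_command(delta_pos=[[0, 0, 0], [0, 0, 0], [0, 0, 0], [0, 0, 0], [0, 0, 0]], rotation=[[0, 0, 0], [0, 0, 0], [0, 0, 0], [0, 0, 0], [0, 0, 0]], gripper=-0.1)

```text
clock: 45.0
position: [0.4269, 0.1267, 0.0562]
tool_rot: [3.08, 1.565, 2.997]
force: [0.0, 1.0, -0.1]
grip_width: 0.0471
```

```bash
python3 chk.py
```

```text
{'g': array([0.4271, 0.1266, 0.0952]), 'th': np.float64(-0.097), 'r': np.float64(0.1521), 'f': array([ 0. ,  1. , -0.1]), 'gw': 0.0471, 't': 45.0, 'q': array([-0.7 ,  0.54,  0.37,  2.19, -0.42,  0.48,  1.48])}
220 [172, 174, 184, 193, 200, 208, 208, 210] | [215, 208, 213, 218, 222, 223, 206, 169, 156, 148, 140, 149]
226 [206, 203, 190, 179, 193, 202, 209, 206] | [221, 221, 222, 221, 220, 198, 157, 141, 143, 150, 162, 174]
232 [175, 190, 200, 212, 212, 205, 204, 205] | [219, 218, 199, 162, 131, 131, 136, 147, 171, 190, 205, 200]
row 190 [213, 213, 210, 205, 183, 156, 165, 180, 187, 181, 166, 160]
row 195 [217, 219, 218, 217, 204, 176, 187, 200, 196, 196, 190, 177]
row 200 [219, 213, 198, 157, 122, 140, 169, 180, 180, 176, 173, 169]
jar bottom [151, 146, 155, 178, 199, 207, 209, 205, 196, 184, 179, 184, 197, 196, 183, 181]
```

Emit:
arm_command(delta_pos=[[-0.2, 0, 0], [-0.4, 0, 0], [-0.6, 0, 0], [-0.8, 0, 0], [-0.8, 0, 0], [-0.8, 0, 0], [-0.8, 0, 0], [-0.8, 0, 0], [-0.8, 0, 0], [-0.3, 0, 0]], rotation=[[0, 0, 0], [0, 0, 0], [0, 0, 0], [0, 0, 0], [0, 0, 0], [0, 0, 0], [0, 0, 0], [0, 0, 0], [0, 0, 0], [0, 0, 0]])

```text
clock: 46.05
position: [0.4267, 0.124, 0.2591]
tool_rot: [3.063, 1.565, 2.975]
force: [0.2, -0.6, -0.8]
grip_width: 0.0473
```

Emit:
arm_command(delta_pos=[[-0.2, 0.8, 0], [-0.2, 0.8, 0], [-0.2, 0.8, 0], [-0.2, 0.8, 0], [-0.2, 0.8, 0], [-0.2, 0.8, 0], [-0.2, 0.8, 0], [-0.2, 0.8, 0], [0, 0.3, 0], [0, 0, 0]], rotation=[[0, 0, 0], [0, 0, 0], [0, 0, 0], [0, 0, 0], [0, 0, 0], [0, 0, 0], [0, 0, 0], [0, 0, 0], [0, 0, 0], [0, 0, 0]])

```text
clock: 47.05
position: [0.4431, 0.3285, 0.3125]
tool_rot: [2.923, 1.565, 2.831]
force: [-1.0, -0.8, -0.2]
grip_width: 0.0465
```

```bash
python3 chk.py; python3 - <<'E'
from lid import *
b=snap('top','tf.png');t=cam('top');sc=cam('scene');im=cv2.imread('pics/s26.png')
for n,I,c in (('top',b,t),('scene',im,sc)):
    dk=(I.max(2)<60).astype(np.uint8);k,l,stt,ce=cv2.connectedComponentsWithStats(dk)
    for i in range(1,k):
        if 25<stt[i,4]<400 and 190<ce[i,0]<400 and 130<ce[i,1]<300: print(n,stt[i],ce[i].round(1),plane(c,*ce[i],.11).round(3),plane(c,*ce[i],.062).round(3))
print('pred lever top/scene',proj(t,lev(0)),proj(sc,lev(0)),'scoop grip',proj(t,[.481,-.36,.05]),'tin/shaker still:')
a=cv2.imread('pics/t0.png').astype(int);d=np.abs(a-b[:,:,::-1].astype(int)).max(2)
for nm,(x0,x1,y0,y1) in dict(tin=(296,324,175,203),spice=(329,350,180,200),mill=(168,185,172,190),pin=(345,480,170,210),left=(30,165,60,250)).items(): print(nm,(d[y0:y1,x0:x1]>40).mean().round(3))
# brown croutons outside jar?
h=cv2.cvtColor(b,cv2.COLOR_RGB2HSV);m=((h[...,0]>8)&(h[...,0]<20)&(h[...,1]>140)&(h[...,2]>120)).astype(np.uint8);m[:168]=0
k,l,stt,ce=cv2.connectedComponentsWithStats(m);print([(stt[i,4],ce[i].round().tolist()) for i in range(1,k) if stt[i,4]>8])
E
```

```text
{'g': array([0.4433, 0.3284, 0.3515]), 'th': np.float64(1.006), 'r': np.float64(0.2858), 'f': array([-1. , -0.8, -0.2]), 'gw': 0.0465, 't': 47.05, 'q': array([-1.13,  0.34,  0.52,  1.67, -0.19,  1.18,  0.92])}
220 [160, 164, 177, 180, 186, 195, 196, 194] | [210, 205, 206, 206, 211, 210, 191, 160, 145, 138, 134, 139]
226 [192, 190, 175, 167, 179, 191, 192, 196] | [208, 210, 212, 210, 205, 186, 149, 134, 131, 141, 151, 161]
232 [167, 177, 186, 198, 196, 196, 192, 190] | [203, 203, 186, 151, 122, 119, 129, 139, 160, 180, 187, 187]
row 190 [196, 198, 199, 193, 173, 146, 151, 171, 174, 165, 159, 148]
row 195 [204, 205, 204, 203, 192, 167, 175, 182, 185, 185, 177, 167]
row 200 [205, 202, 187, 150, 112, 134, 157, 169, 167, 166, 161, 160]
jar bottom [141, 138, 145, 165, 187, 194, 197, 194, 185, 171, 166, 173, 188, 178, 172, 169]
scene [195 209  11   9  43] [199.9 212.9] [0.436 0.126 0.11 ] [0.471 0.158 0.062]
scene [349 213  13   7  32] [354.1 217.3] [ 0.62  -0.228  0.11 ] [ 0.665 -0.216  0.062]
scene [366 283  28  17 205] [379.9 290.6] [ 0.438 -0.366  0.11 ] [ 0.473 -0.362  0.062]
pred lever top/scene [224.2107614  255.66147493] [200.38093978 213.46817546] scoop grip [381.08759614 244.47420737] tin/shaker still:
tin 0.0
spice 0.0
mill 0.0
pin 0.0
left 0.091
[(np.int32(57), [142.0, 170.0])]
```

```bash
python3 - <<'E'
from lid import *
b=cv2.imread('pics/tf.png');im=cv2.imread('pics/s26.png');t=cam('top');sc=cam('scene')
C=np.array([.4306,-.106,0]);hd=C+[.003,.109,.062]
print('handle pred top',proj(t,hd),'scene',proj(sc,hd),'rim top c',proj(t,C+[0,0,.068]))
for n,I,c in (('top',b,t),('scene',im,sc)):
    u,v=proj(c,hd).astype(int);s=I[v-15:v+15,u-18:u+18].max(2);ys,xs=np.nonzero(s<90);print(n,len(xs),xs.mean()+u-18,ys.mean()+v-15)
gr=cv2.cvtColor(b,cv2.COLOR_BGR2GRAY);u,v=proj(t,C+[0,0,.068]).astype(int)
G=cv2.resize(gr[v-35:v+35,u-35:u+35],None,fx=4,fy=4,interpolation=cv2.INTER_CUBIC)
c=cv2.HoughCircles(G,cv2.HOUGH_GRADIENT,1,50,param1=60,param2=20,minRadius=70,maxRadius=105)
if c is not None:
    for x,y,r in c[0][:2]: print('rim',plane(t,x/4+u-35,y/4+v-35,.068),r/4*1.64/529.8)
E
```

```text
handle pred top [264.81586667 257.43986208] scene [240.69572713 243.37169523] rim top c [300.06503448 258.92170098]
top 78 265.52564102564105 258.5
scene 73 240.09589041095893 243.8904109589041
rim [ 0.42227271 -0.10550978  0.068     ] 0.06461873
```

The funnel stands upright where I placed it, and its handle shows at the expected height in both views. Handing in.

```bash
python3 -c "
from h import *
bot.job_done();print(monitor.observe()['clock'])"
```

```text
the job is handed in; nothing more can be done
the job is handed in; nothing more can be done
```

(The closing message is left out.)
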